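# Pack a window sash and lay the straightedge

### The job

Put the two wood offcuts that lie on the window's near rail into the scrap tray, and slide each packer on the bench, blade first, into the gap under the sash through the mouth that matches its width, fully home against the hidden rubber stop, lying flat. Only then lay the straightedge along the top of the near rail, about in the middle, and leave everything in place. Don't touch the glass with the gripper, and leave the bottle, tape and screwdriver alone.

Things in the scene. Friction and masses are not known exactly. Their poses are not given: they have to be found in the camera images.
- window: dark timber window lying flat, fixed, 460 wide (y), 370 deep (x). Origin at bench level under the middle of the near face of the sash; x points into the window, away from the robot, y left, z up. Frame's near member is a ledge, top at z 26, from x -60 to 40. Sash above it: underside z 34, top z 78, so an 8 high gap open towards the robot (all sizes in mm)
- rail_top (a point): middle of the top of the sash's near rail, 78 above the bench; the rail is 40 wide (x -20 to +20 here) and 460 long (along y). Axes as the window's
- pane: glass of the sash, fixed, directly behind the near rail, its face 15 below the rail top; body origin coincides with the window's. Fragile: not to be touched with the gripper
- seal: fixed black rubber strip running along y inside the gap under the sash, hidden from above; the stop the packers come up against. Origin at the middle of its near face at ledge height; axes as the window's. It lies 22 to 36 behind the sash's near face, differently each time
- tray: fixed open black plastic scrap tray 170 (its x) by 130 (its y), 35 high, walls and floor 5; origin under its centre
- offcut1: loose pine offcut 110 long (its x) by 16 by 16, origin at the centre of its underside; starts lying along the top of the sash's near rail
- offcut2: loose pine offcut 80 long (its x) by 16 by 16, origin at the centre of its underside; starts lying along the top of the sash's near rail
- straightedge: loose aluminium square bar 180 long (its x) by 24 by 24, 0.2 kg, starts lying on the bench, any of its four long sides may face up; origin at the centre of the underside as it starts
- bar_mid (a point): the centre of the straightedge bar
- mouth1: pair of fixed steel guide strips on the ledge, 31 apart, each 8 wide, 8 high, from x -22 (rounded ends to -26) to +22: the mouth for packer1. Origin midway between them, at ledge height, below the sash's near face; axes as the window's. The four mouths are 105 apart along y in an order that varies
- packer1: loose grey plastic packing blade 26 wide (may be absent): flat blade 5 thick, from x -17 to +80, with an upright grip 30 (x) by 14 (y) on it, whose top is 43 above the underside. Origin at the underside below the grip's centre, x towards the blade's tip, y across; 60 g. Starts flat on the bench
- tip1 (a point): middle of the front edge of packer1's blade, 80 ahead of its origin, 2.5 above its underside
- mouth2: pair of fixed steel guide strips on the ledge, 41 apart, each 8 wide, 8 high, from x -22 (rounded ends to -26) to +22: the mouth for packer2. Origin midway between them, at ledge height, below the sash's near face; axes as the window's. The four mouths are 105 apart along y in an order that varies
- packer2: loose grey plastic packing blade 36 wide (may be absent): flat blade 5 thick, from x -17 to +80, with an upright grip 30 (x) by 14 (y) on it, whose top is 43 above the underside. Origin at the underside below the grip's centre, x towards the blade's tip, y across; 60 g. Starts flat on the bench
- tip2 (a point): middle of the front edge of packer2's blade, 80 ahead of its origin, 2.5 above its underside
- mouth3: pair of fixed steel guide strips on the ledge, 51 apart, each 8 wide, 8 high, from x -22 (rounded ends to -26) to +22: the mouth for packer3. Origin midway between them, at ledge height, below the sash's near face; axes as the window's. The four mouths are 105 apart along y in an order that varies
- packer3: loose grey plastic packing blade 46 wide (may be absent): flat blade 5 thick, from x -17 to +80, with an upright grip 30 (x) by 14 (y) on it, whose top is 43 above the underside. Origin at the underside below the grip's centre, x towards the blade's tip, y across; 60 g. Starts flat on the bench
- tip3 (a point): middle of the front edge of packer3's blade, 80 ahead of its origin, 2.5 above its underside
- mouth4: pair of fixed steel guide strips on the ledge, 61 apart, each 8 wide, 8 high, from x -22 (rounded ends to -26) to +22: the mouth for packer4. Origin midway between them, at ledge height, below the sash's near face; axes as the window's. The four mouths are 105 apart along y in an order that varies
- packer4: loose grey plastic packing blade 56 wide (may be absent): flat blade 5 thick, from x -17 to +80, with an upright grip 30 (x) by 14 (y) on it, whose top is 43 above the underside. Origin at the underside below the grip's centre, x towards the blade's tip, y across; 60 g. Starts flat on the bench
- tip4 (a point): middle of the front edge of packer4's blade, 80 ahead of its origin, 2.5 above its underside
- bottle: white plastic bottle, 56 across, 160 high, beside the window; origin at the centre of its underside; loose bystander, leave alone
- tape: roll of paper tape, 90 across, 25 high, beside the window; origin at the centre of its underside; loose bystander, leave alone
- screwdriver: screwdriver lying on the bench to the right of the robot; origin under its middle; loose bystander, leave alone
Not all that is in view belongs to the job. Leave any blue or red look-alike of the offcut1 alone.

How it is judged (in metres and radians):
On the way, in this order (a step that is already met when the one before it is completed fails the run):
1. both offcuts lie in the scrap tray and every packer present is home in its own mouth (x of each of tip1, tip2, tip3, tip4 in the frame of seal above -0.004 m and y of tip1 in the frame of mouth1 between -0.006 and 0.006 m and z of tip1 in the frame of window between 0.024 and 0.034 m and angle between the x axis of each of packer1, packer2, packer3, packer4 and the x axis of window, either way round below 0.15 rad and angle between each of packer1, packer2, packer3, packer4's own z axis and vertical below 0.12 rad and linear speed of each of packer1, packer2, packer3, packer4, offcut1, offcut2 below 0.02 m/s and y of tip2 in the frame of mouth2 between -0.006 and 0.006 m and z of tip2 in the frame of window between 0.024 and 0.034 m and y of tip3 in the frame of mouth3 between -0.006 and 0.006 m and z of tip3 in the frame of window between 0.024 and 0.034 m and y of tip4 in the frame of mouth4 between -0.006 and 0.006 m and z of tip4 in the frame of window between 0.024 and 0.034 m and x of offcut1 in the frame of tray between -0.08 and 0.08 m and y of offcut1 in the frame of tray between -0.06 and 0.06 m and z of each of offcut1, offcut2 in the frame of tray below 0.032 m and x of offcut2 in the frame of tray between -0.08 and 0.08 m and y of offcut2 in the frame of tray between -0.06 and 0.06 m), for 0.2 s.
2. the straightedge lies on the near rail (x of bar_mid in the frame of rail_top between -0.015 and 0.015 m and y of bar_mid in the frame of rail_top between -0.04 and 0.04 m and z of bar_mid in the frame of rail_top between 0.008 and 0.016 m and angle between the x axis of straightedge and the y axis of window, either way round below 0.12 rad and linear speed of straightedge below 0.02 m/s), for 0.2 s.
At the end, for the whole second after the job is handed in: Offcuts in tray; each packer flat (0.12 rad) in the mouth of its width (tip within 6 mm of its centre line, aligned 0.15 rad), tip within 4 mm of the stop; straightedge on the rail, within 15 mm of its centre line, 40 mm of its middle, parallel within 0.12 rad; all released, at rest (all of step 1 and all of step 2); the robot touches nothing.
It fails at once if a bystander is moved more than 30 mm (distance of any of bottle, tape, screwdriver from where it was at the start of the episode above 0.03 m).
It fails at once if the gripper touches the glass (contact force between the fingers and pane above 2 N).
Of packer1, packer2, packer3, packer4 only 3 to 4 are there at a start; the rules pass over those that are not, and their reading is None.
At some moment in a run one of packer1, packer2, packer3, packer4 may be knocked a few centimetres aside while the robot is not near it.
Once in a run the grip may slacken for a moment while it holds something.
It also fails if it takes over 210 s, if anything falls off the work surface, if the arm or the gripper's body presses on something with over 40 N, if the wrist force passes 120 N, or if a joint passes its speed limit or range.

### The arm

A 6-joint arm with a two-finger parallel gripper is mounted at the origin on the work surface. World frame = base frame: x ahead of the robot, y to its left, z up, the work surface at z = 0. Lengths are in m, angles in degrees, forces in N, time in s.
With the tool pointing down it reaches from about 0.425 to 0.95 m from the base axis. Payload 14.7 kg.
Tool frame: the origin (TCP) lies at the centre of the arm's flange, where the gripper is bolted on; the fingertips stand 173 mm ahead of it and the grasp point (between the pads) lies 155 mm ahead of it (arm.finger_overhang is the distance from the TCP to the fingertips, in m); z points along the fingers, x is the direction in which the jaws open and shut, and the axes are right-handed (so a half turn about z gives the same grasp; the last joint's range is limited). The gripper opens to 85 mm and grips with 20 to 120 N. Pads are 22 mm wide; open, the fingers measure 114 mm over their backs; the gripper's body (76 mm by 85 mm) begins 54 mm behind the grasp point. The pads swing forward as they close: fully open they stand 13 mm farther back than shut.
Start: joints at [67.804, 27.513, 91.461, -0, 61.026, -2.67], TCP at [0.217, 0.613, 0.405] pointing down, gripper open.
Joint ranges: [-157.49, 157.49], [-46.99, 117.5], [13.45, 153.17], [-89.5, 269.5], [5.16, 153.95], [-167.48, 167.48]. Speed limits (degrees/s): [108.29, 108.29, 136.94, 172.46, 172.46, 172.46].

### API

Orientations are given as a 3x3 rotation matrix whose columns are the frame's x, y, z axes.
In Python, from bench import arm gives the robot as it stands.
- The arm moves only by the shell command python3 -m jog 'ROWS' [FORCE]. ROWS is JSON, a list that holds one entry, the list of rows, each a list of 7 numbers: the turn, a rotation vector about the tool's x, y, z in rad, then the shift along the tool's x, y, z in m, then the finger opening in m, from 0 to 0.0854. In form: [[[ax, ay, az, tx, ty, tz, hand], ...]]. A call has 1 to 20 rows; each row shifts and turns the commanded pose from where the row before left it, along the tool's axes as they then stand; what a row does not reach is not made up. A row lasts 1/12 s, in which the tool goes at most 41.7 mm and 7.16 degrees, less where a joint would pass 70% of its speed; a pose out of reach is approached as far as the arm can. A call with a gripper value outside its range is refused whole. The fingers move at their own pace and stop on an object; FORCE is the grip in N (left out, the last holds). Time passes only in rows, so rows that do not move let the fingers close. It gives the time, the measured TCP pose, the force and the opening at its end, in the units of the state.
- arm.get_obs(): the state, without advancing time (a new reading comes with each control period).
- arm.get_image(name): name is "scene" or "top" or "wrist"; returns a dict with "pixels" (384x512x3 uint8, red, green, blue), "K" (3x3 intrinsics, pixels), "xyz" and "attitude" of the camera in the world. Camera axes: x right, y down, z forward; pixel columns grow to the right and rows downward; lengths in m; the calibration is good to about 2 mm. A picture is of the moment at which its call begins. There is no depth.
- arm.sign_off(): hands the job in, once; it reports no verdict.
The state is a dict: "time": time; "q": joint angles; "joint_vel": joint speeds; "effort": joint torques, N m; "ee_pos": TCP position; "tcp_rot": TCP orientation; "contact_force": force on the tool from outside, world axes, zero at the start; "wrist_torque": the same for the moment, N m; "opening": finger opening in m.
Only numpy, scipy, OpenCV 4.12 (cv2) and the standard library are available. Lean on these libraries where they do the work, as an engineer would, in place of code of your own. Each camera call takes 0.05 s, during which the arm holds its last target.

## Working session

There is one attempt and no reset: what is moved stays moved. The work goes in short steps, Python scripts to look and compute and a shell command to move; the robot and the scene stay as the last step left them, time stands still between calls to the robot, and variables do not carry over. Pictures are saved under pics/ and viewed, and the job is handed in when it is done.

```bash
ls; mkdir -p pics; python3 - <<'E'
from bench import arm
import cv2,numpy as np
print(arm.get_obs())
for n in ("scene","top","wrist"):
    d=arm.get_image(n); cv2.imwrite(f"pics/{n}0.png",d["pixels"][:,:,::-1]); print(n,d["K"],d["xyz"],d["attitude"])
E
```

```text
pics
{'time': 0.0, 'q': array([ 6.78042345e+01,  2.75505895e+01,  9.14940155e+01, -2.19321265e-03,
        6.10249887e+01, -2.67049453e+00]), 'joint_vel': array([ 0.00404194,  0.00335173, -0.01222251, -0.02948761,  0.01653308,
        0.0259439 ]), 'effort': array([ 8.63577061e-04, -9.50640821e+01, -4.30204475e+01,  2.45119618e-04,
        1.18689137e-02, -6.41722536e-06]), 'ee_pos': array([0.21716132, 0.61243947, 0.40406221]), 'tcp_rot': array([[ 3.34204834e-01,  9.42500369e-01, -4.27850296e-04],
       [ 9.42499683e-01, -3.34205107e-01, -1.13728124e-03],
       [-1.21487775e-03, -2.31638793e-05, -9.99999262e-01]]), 'contact_force': array([ 0.06906718,  0.00678976, -0.11333282]), 'wrist_torque': array([ 0.01263304,  0.00249723, -0.02001449]), 'opening': 0.08556451325491338}
scene [[382.00778371   0.         257.73920809]
 [  0.         382.00778371 191.65566613]
 [  0.           0.           1.        ]] [1.29726787 0.41469139 1.15806288] [[-0.49703646  0.67542987 -0.54474695]
 [ 0.86772854  0.38587982 -0.31327935]
 [-0.00139138 -0.62840374 -0.77788611]]
top [[408.54267365   0.         253.53049167]
 [  0.         408.54267365 186.96044971]
 [  0.           0.           1.        ]] [ 0.40013365 -0.04596906  1.26837671] [[-0.02006078 -0.9888162   0.14778391]
 [-0.99967458  0.02216758  0.01262254]
 [-0.01575738 -0.1474826  -0.98893912]]
wrist [[329.35822325   0.         260.59001715]
 [  0.         329.35822325 192.93068675]
 [  0.           0.           1.        ]] [0.15606555 0.63442768 0.372818  ] [[ 0.33383714  0.91029064  0.24479322]
 [ 0.9426291  -0.3218941  -0.08851316]
 [-0.00177521  0.26029819 -0.96552664]]
```

View pics/scene0.png

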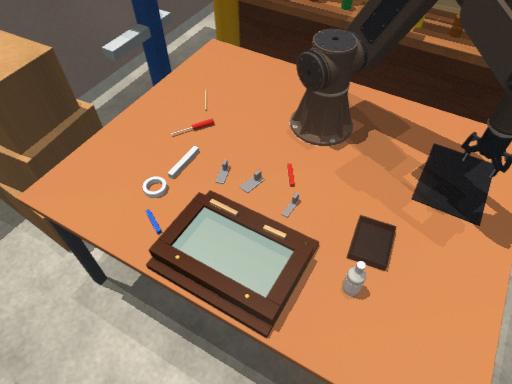

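View pics/top0.png

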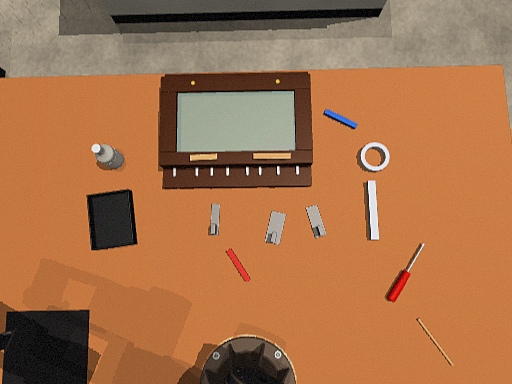

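View pics/wrist0.png

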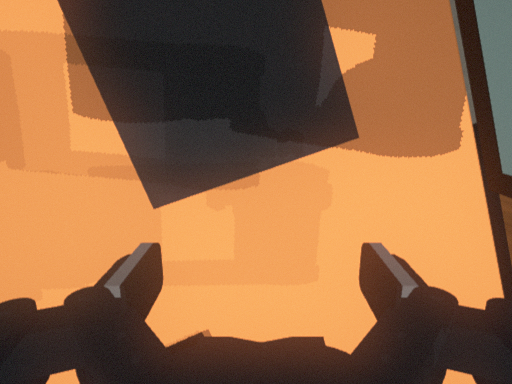

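```bash
python3 - <<'E'
import cv2
im=cv2.imread("pics/top0.png")
cv2.imwrite("pics/c1.png",cv2.resize(im[145:195,155:320],None,fx=4.8,fy=4.8,interpolation=cv2.INTER_CUBIC))
cv2.imwrite("pics/c2.png",cv2.resize(im[175:285,200:400],None,fx=4,fy=4,interpolation=cv2.INTER_CUBIC))
E
```

```text
(no output)
```

View pics/c1.png

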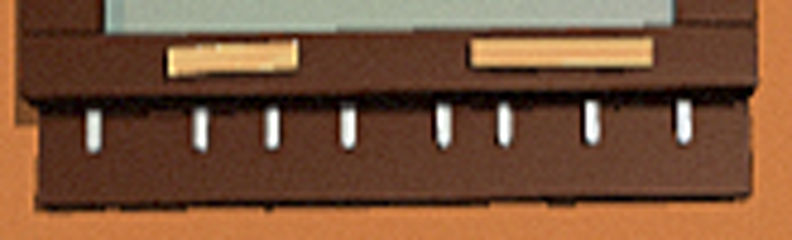

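View pics/c2.png

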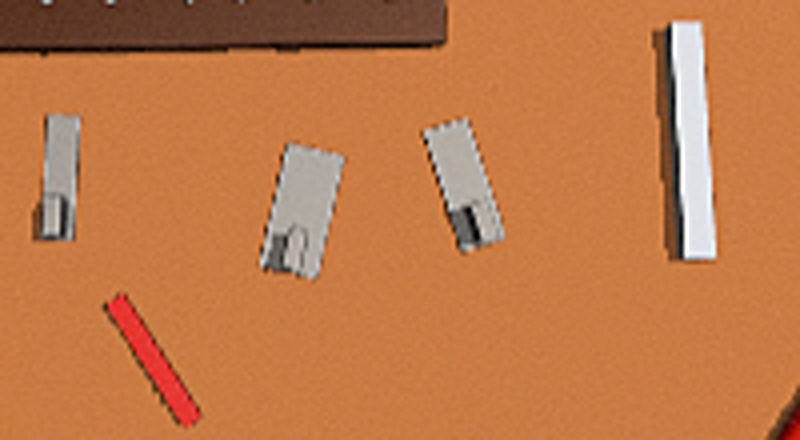

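```bash
cat > h.py <<'E'
import numpy as np, cv2, sys
from bench import arm
from scipy.spatial.transform import Rotation as Ro
def shot(n,name=None):
    d=arm.get_image(n)
    if name: cv2.imwrite(f"pics/{name}.png",d["pixels"][:,:,::-1])
    return d
def ray(d,uv,z):
    uv=np.atleast_2d(np.array(uv,float)); K=d["K"]
    c=np.c_[(uv[:,0]-K[0,2])/K[0,0],(uv[:,1]-K[1,2])/K[1,1],np.ones(len(uv))]
    w=c@np.array(d["attitude"]).T; p=np.array(d["xyz"])
    return p+w*((z-p[2])/w[:,2])[:,None]
def proj(d,P):
    P=np.atleast_2d(P); c=(P-np.array(d["xyz"]))@np.array(d["attitude"])
    return np.c_[c[:,0]/c[:,2]*d["K"][0,0]+d["K"][0,2],c[:,1]/c[:,2]*d["K"][1,1]+d["K"][1,2]]
def comps(mask,amin,amax=1e9):
    n,l,s,c=cv2.connectedComponentsWithStats(mask.astype(np.uint8))
    return [(i,s[i],c[i],l==i) for i in range(1,n) if amin<=s[i][4]<=amax]
def plan(x,y,ztip,yaw):
    """target fingertips (shut, 173) position, yaw of tool x deg; tool down"""
    o=arm.get_obs(); R=np.array(o["tcp_rot"]); p=np.array(o["ee_pos"])
    best=None
    for yy in (yaw,yaw+180):
        a=np.radians(yy); Rt=np.array([[np.cos(a),np.sin(a),0],[np.sin(a),-np.cos(a),0],[0,0,-1.]])
        rv=Ro.from_matrix(R.T@Rt).as_rotvec()
        if best is None or np.linalg.norm(rv)<np.linalg.norm(best[0]): best=(rv,Rt)
    rv,Rt=best; d=np.array([x,y,ztip+0.173])-p
    print("t",round(o["time"],2),"pos",p.round(4),"open",round(o["opening"],4),"F",np.round(o["contact_force"],1))
    print("turn",rv.round(4),"deg",np.degrees(rv).round(1),"then shift",(Rt.T@d).round(4),"world",d.round(4))
E
python3 - <<'E'
from h import *
d=shot("top"); np.save("top.npy",d,allow_pickle=True)
im=d["pixels"]; hsv=cv2.cvtColor(im,cv2.COLOR_RGB2HSV)
grey=(hsv[:,:,1]<60)&(hsv[:,:,2]>90); 
for i,s,c,m in comps(grey,6):
    if s[4]<3000 and s[1]>70:
        r=cv2.minAreaRect(np.argwhere(m)[:,::-1].astype(np.float32)); print(s,c.round(1),[np.round(v,1) for v in r[:2]],round(r[2],1), ray(d,c,0.03)[0].round(3))
E
```

```text
[360 142  29  29 342] [374.5 156.2] [array([374., 156.]), array([28., 28.])] 90.0 [ 0.673 -0.405  0.03 ]
[ 92 144  32  23 443] [107.5 154.7] [array([106.8, 154.9]), array([34.4, 17.9])] 26.6 [0.697 0.423 0.03 ]
[246 167   3   9  25] [247.  170.7] [array([247., 171.]), array([8., 2.])] 90.0 [ 0.636 -0.011  0.03 ]
[259 167   3   9  23] [259.9 170.7] [array([260., 171.]), array([8., 2.])] 90.0 [ 0.635 -0.051  0.03 ]
[277 166   3   9  27] [278. 170.] [array([278., 170.]), array([8., 2.])] 90.0 [ 0.636 -0.107  0.03 ]
[296 166   3   9  27] [297. 170.] [array([297., 170.]), array([8., 2.])] 90.0 [ 0.635 -0.165  0.03 ]
[173 168   3   9  25] [174.  171.7] [array([174., 172.]), array([8., 2.])] 90.0 [0.638 0.215 0.03 ]
[195 168   4   9  26] [196.1 171.6] [array([196.5, 172. ]), array([3., 8.])] 0.0 [0.637 0.146 0.03 ]
[210 168   3   8  24] [211.  171.5] [array([211. , 171.5]), array([7., 2.])] 90.0 [0.636 0.1   0.03 ]
[226 168   3   8  23] [227.  171.3] [array([227. , 171.5]), array([7., 2.])] 90.0 [0.636 0.051 0.03 ]
[368 180  11  60 458] [372.8 210. ] [array([372.8, 209.5]), array([59.5,  7.7])] 86.3 [ 0.507 -0.39   0.03 ]
[210 204  10  31 228] [214.7 217.7] [array([214.7, 218.9]), array([ 8.1, 30.2])] 2.5 [0.493 0.09  0.03 ]
[306 205  20  33 337] [315.5 219.9] [array([315.7, 220.6]), array([31.4, 11.3])] 72.2 [ 0.48  -0.215  0.03 ]
[265 211  21  34 449] [275.2 226.9] [array([275.1, 227.2]), array([14.8, 31.4])] 13.0 [ 0.462 -0.093  0.03 ]
[407 243  17  29  59] [415.3 257.1] [array([415.4, 256.9]), array([ 1.8, 31.7])] 30.5 [ 0.364 -0.506  0.03 ]
[274 350   8   9  52] [277.6 354.2] [array([277.5, 354. ]), array([8., 7.])] 90.0 [ 0.096 -0.09   0.03 ]
[213 352   7   8  42] [215.9 355.3] [array([216. , 355.5]), array([7., 6.])] 90.0 [0.095 0.089 0.03 ]
[288 357   5   9  11] [289.5 361.2] [array([289.4, 361. ]), array([8.4, 1.5])] 60.3 [ 0.076 -0.124  0.03 ]
```

```bash
python3 -m jog '[[[0,0,-0.11,0,0,0,0.085],[0,0,-0.11,0,0,0,0.085],[0,0,-0.12,0,0,0,0.085],[0,0,0,-0.033,0.013,0,0.085],[0,0,0,-0.033,0.013,0,0.085],[0,0,0,-0.033,0.013,0,0.085],[0,0,0,-0.033,0.013,0,0.085],[0,0,0,-0.033,0.013,0,0.085],[0,0,0,-0.033,0.013,0,0.085],[0,0,0,-0.033,0.013,0,0.085],[0,0,0,-0.033,0.013,0,0.085],[0,0,0,-0.033,0.013,0,0.085],[0,0,0,-0.033,0.013,0,0.085],[0,0,0,-0.033,0.013,0,0.085],[0,0,0,-0.033,0.013,0,0.085],[0,0,0,-0.033,0.013,0,0.085],[0,0,0,-0.033,0.013,0,0.085],[0,0,0,-0.033,0.013,0,0.085],[0,0,0,-0.033,0.013,0,0.085],[0,0,0,-0.033,0.013,0,0.085]]]' 40; python3 -m jog '[[[0,0,0,-0.03,0.012,0,0.085],[0,0,0,0,0,0,0.085],[0,0,0,0,0,0,0.085]]]'; python3 - <<'E'
from h import *
plan(0.45,0.02,0.227,90)
d=shot("wrist","w1"); np.save("w1.npy",d,allow_pickle=True)
E
```

```text
time: 1.87
ee_pos: [0.438, 0.0496, 0.4048]
tcp_rot: [[0.001, 1.0, 0.0], [1.0, -0.001, 0.0], [0.0, 0.0, -1.0]]
contact_force: [0.4, 0.7, 0.5]
opening: 0.0853
time: 2.12
ee_pos: [0.4501, 0.02, 0.4046]
tcp_rot: [[0.004, 1.0, -0.0], [1.0, -0.004, -0.0], [-0.0, -0.0, -1.0]]
contact_force: [0.2, 1.1, -0.2]
opening: 0.0849
t 2.12 pos [0.4501 0.02   0.4046] open 0.0849 F [ 0.2  1.1 -0.2]
turn [-0.0001  0.     -0.0041] deg [-0.   0.  -0.2] then shift [-0.     -0.0001  0.0046] world [-0.0001 -0.     -0.0046]
```

View pics/w1.png

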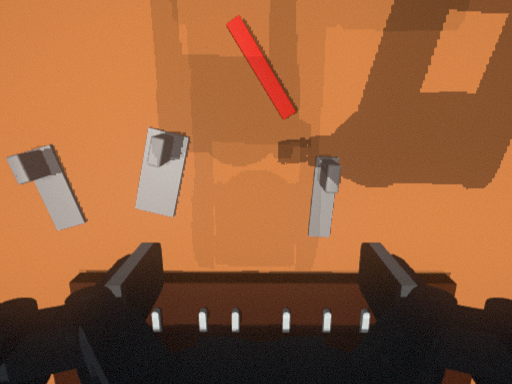

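```bash
cat >> h.py <<'E'
def packers(d,vmin=0,dark=90,amin=800):
    hsv=cv2.cvtColor(d["pixels"],cv2.COLOR_RGB2HSV)
    m=((hsv[:,:,1]<60)&(hsv[:,:,2]>dark)).astype(np.uint8)
    out=[]
    for i,s,c,mm in comps(m,amin,12000):
        uv=np.argwhere(mm)[:,::-1]
        P=ray(d,uv,0.005)[:,:2]
        if P[:,0].max()>0.62 or P[:,0].min()<0.35: continue
        ax=np.array([1.,0])
        for k in range(4):
            t=P@ax; sel=P[t>t.max()-0.055]
            r=cv2.minAreaRect((sel*1000).astype(np.float32)); b=cv2.boxPoints(r)
            # front edge: two corners with biggest projection
            b=b[np.argsort(-(b@ax))]; tip=(b[0]+b[1])/2; back=(b[2]+b[3])/2
            n=(tip-back)/np.linalg.norm(tip-back); ax=n
        w=np.linalg.norm(b[0]-b[1])
        out.append((w,tip,np.degrees(np.arctan2(n[1],n[0])),tip-80*n,c))
        print("w %.1f tip %s yaw %.1f origin %s px %s"%(w,tip.round(1),out[-1][2],(tip-80*n).round(1),c.round(0)))
    return out
E
python3 - <<'E'
from h import *
d=np.load("w1.npy",allow_pickle=True).item(); packers(d)
d=np.load("top.npy",allow_pickle=True).item(); packers(d,amin=150)
E
```

```text
w 45.6 tip [ 507.4 -105.8] yaw -14.7 origin [430.  -85.5] px [161. 174.]
w 35.7 tip [ 524.5 -206.5] yaw 15.4 origin [ 447.4 -227.8] px [ 58. 194.]
w 25.5 tip [537.9  88.7] yaw -3.6 origin [458.1  93.8] px [323. 200.]
w 21.7 tip [ 602.9 -398.4] yaw -3.5 origin [ 523.1 -393.5] px [373. 210.]
w 24.9 tip [538.1  91.1] yaw -0.4 origin [458.1  91.7] px [215. 218.]
w 34.4 tip [ 526.2 -205.9] yaw 16.2 origin [ 449.4 -228.2] px [316. 220.]
w 45.0 tip [ 509.2 -105.5] yaw -14.5 origin [431.7 -85.6] px [275. 227.]
```

```bash
python3 - <<'E'
from h import *
d=shot("top","top1"); np.save("top1.npy",d,allow_pickle=True)
hsv=cv2.cvtColor(d["pixels"],cv2.COLOR_RGB2HSV)
m=(hsv[:,:,0]>9)&(hsv[:,:,0]<25)&(hsv[:,:,2]>200)&(hsv[:,:,1]<165)
for i,s,c,mm in comps(m,50,2000):
    uv=np.argwhere(mm)[:,::-1]; P=ray(d,uv,0.094)[:,:2]*1000
    r=cv2.minAreaRect(P.astype(np.float32)); print(s,c.round(1),np.round(r[0],1),np.round(r[1],1),round(r[2],1))
# wood dark : extents
v=hsv[:,:,2]
dark=(v<120)
for i,s,c,mm in comps(dark,800,20000):
    r=cv2.minAreaRect(np.argwhere(mm)[:,::-1].astype(np.float32)); print(s,c.round(1),cv2.boxPoints(r).round(1).tolist()); print(ray(d,cv2.boxPoints(r),0.035).round(3)[:,:2].tolist())
E
```

```text
[365  81  33  29 215] [380.4  92.1] [ 855.6 -411.1] [ 66.1 112.5] 26.9
[322  85  27  14  54] [332.9  89.5] [ 868.3 -276.1] [29.4 84.5] 21.1
[404  90  22  16  97] [414.3  97.9] [ 830.7 -517.7] [54.7 46.9] 68.4
[ 371   94   86   90 1587] [409.9 142.5] [ 697.3 -499.7] [296.8 169.3] 25.6
[435 132  23  19  87] [445.5 142. ] [ 692. -594.] [58.8 49.4] 59.7
[327 142  13  37  81] [332.9 155.4] [ 650.  -269.4] [106.2  34.6] 4.3
[447 145  65  53 945] [482.2 172.2] [ 607.2 -685. ] [183.4 152.2] 83.6
[496 148  16  13  54] [502.3 154.8] [ 657.2 -761.4] [43.9 32. ] 80.2
[253 153  38   5 188] [271.7 155. ] [669.4 -85.7] [108.7  12. ] 88.6
[190 154  27   7 130] [202.9 156.4] [670.  116.1] [15.9 77.5] 3.3
[382 166  17  15  60] [390.1 172.2] [ 605.5 -429. ] [40.3 36. ] 41.8
[315 173  20  14  54] [324.6 179.8] [ 592.7 -237.3] [37.3 55.2] 4.0
[329 182  35  24 110] [344.2 193.7] [ 550.8 -296.4] [104.9  46.3] 52.4
[326 201  18  18  64] [334.6 210.5] [ 500.  -262.9] [28.1 59.8] 43.2
[418 317  36  50 131] [436.1 342.2] [ 138.4 -521.2] [149.8  10.1] 33.8
[  59    0  328   35 9629] [207.3  14.8] [[59.0, 0.0], [386.0, 0.0], [386.0, 34.0], [59.0, 34.0]]
[[1.223, 0.6], [1.191, -0.474], [1.072, -0.466], [1.103, 0.594]]
[  87  189   50   61 2573] [111.3 219.4] [[85.0, 193.3000030517578], [131.39999389648438, 188.5], [137.1999969482422, 245.1999969482422], [90.80000305175781, 249.89999389648438]]
[[0.576, 0.487], [0.588, 0.344], [0.416, 0.322], [0.404, 0.462]]
[   2  310   88   74 6147] [ 46.  347.1] [[2.0, 310.0], [89.0, 310.0], [89.0, 383.0], [2.0, 383.0]]
[[0.234, 0.719], [0.23, 0.461], [0.027, 0.453], [0.031, 0.704]]
```

View pics/top1.png

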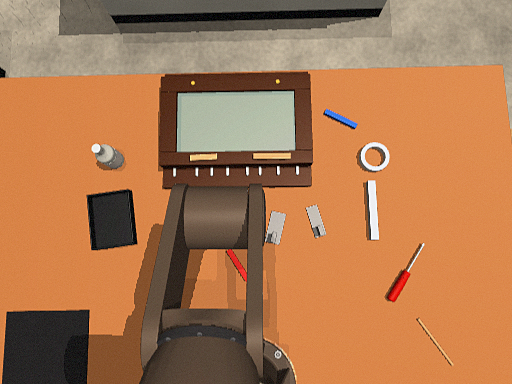

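```bash
python3 -m jog '[[[0,0,0.12,0,0,0,0.06],[0,0,0.12,0,0,0,0.06],[0,0,0.12,0,0,0,0.06],[0,0,0.12,0,0,0,0.06],[0,0,0.12,0,0,0,0.06],[0,0,0.12,0,0,0,0.06],[0,0,0.12,0,0,0,0.06],[0,0,0.12,0,0,0,0.06],[0,0,0.12,0,0,0,0.06],[0,0,0.12,0,0,0,0.06],[0,0,0.12,0,0,0,0.06],[0,0,0.12,0,0,0,0.06],[0,0,0.15,0,0,0,0.06],[0,0,0,0.0313,0.015,0.01,0.06],[0,0,0,0.0313,0.015,0.01,0.06],[0,0,0,0.0313,0.015,0.01,0.06],[0,0,0,0.0313,0.015,0.01,0.06],[0,0,0,0.0313,0.015,0.01,0.06],[0,0,0,0.0313,0.015,0.01,0.06],[0,0,0,0.0313,0.015,0.01,0.06]]]'; python3 -m jog '[[[0,0,0,0,0,0,0.06],[0,0,0,0,0,0,0.06]]]'; python3 - <<'E'
from h import *
plan(0.669,-0.086,0.16,-1.4)
d=shot("wrist","w2"); np.save("w2.npy",d,allow_pickle=True)
E
```

```text
time: 3.88
ee_pos: [0.6706, -0.0813, 0.334]
tcp_rot: [[1.0, 0.007, -0.001], [0.007, -1.0, 0.0], [-0.001, -0.0, -1.0]]
contact_force: [0.9, 0.2, 0.5]
opening: 0.06
time: 4.05
ee_pos: [0.6701, -0.0814, 0.3332]
tcp_rot: [[1.0, 0.006, -0.002], [0.006, -1.0, 0.0], [-0.002, -0.0, -1.0]]
contact_force: [-0.8, 0.0, 0.6]
opening: 0.06
t 4.05 pos [ 0.6701 -0.0814  0.3332] open 0.06 F [-0.8  0.   0.6]
turn [-0.0004  0.0018  0.0304] deg [-0.   0.1  1.7] then shift [-0.001   0.0046  0.0002] world [-0.0011 -0.0046 -0.0002]
```

View pics/w2.png

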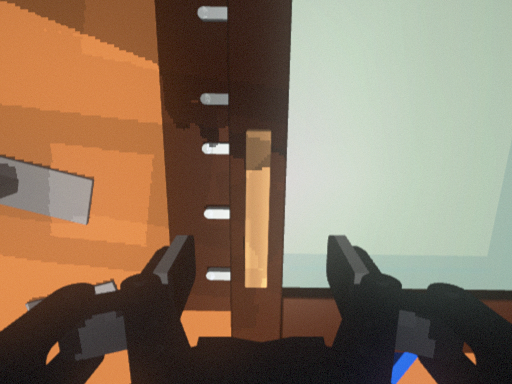

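```bash
python3 - <<'E'
from h import *
d=np.load("w2.npy",allow_pickle=True).item()
hsv=cv2.cvtColor(d["pixels"],cv2.COLOR_RGB2HSV)
m=(hsv[:,:,0]>9)&(hsv[:,:,0]<25)&(hsv[:,:,2]>90)&(hsv[:,:,1]<165)
for i,s,c,mm in comps(m,300,6000):
    uv=np.argwhere(mm)[:,::-1]; P=ray(d,uv,0.094)[:,:2]*1000
    r=cv2.minAreaRect(P.astype(np.float32)); print(s,c.round(1),np.round(r[0],1),np.round(r[1],1),round(r[2],1))
g=(hsv[:,:,1]<70)&(hsv[:,:,2]>90)
for i,s,c,mm in comps(g,100,600):
    uv=np.argwhere(mm)[:,::-1]; P=ray(d,uv,0.034)[:,:2]*1000
    print(s,c.round(1),"x",P[:,0].min().round(1),P[:,0].max().round(1),"y",np.median(P[:,1]).round(1),P[:,1].min().round(1),P[:,1].max().round(1))
for row in (20,60,115,305): print(row,[ (int(hsv[row,c,2]),int(c)) for c in range(222,300,3)])
print(ray(d,[[229.5,20],[230.5,115],[231,200],[291.5,20],[286,200]],0.078).round(4))
print(ray(d,[[155.5,20],[161,115]],0.026).round(4))
E
```

```text
[202 214  29  52 481] [219.4 243. ] [ 640.2 -105.3] [37.1 18.7] 87.9
[196 279  35  38 528] [215.2 296.1] [ 636.8 -149.4] [30.1 24.6] 89.0
[283 298  50  38 532] [300.4 312.9] [ 704.1 -165.3] [30.5 35. ] 87.9
[399 358  39  26 446] [416.9 375.2] [ 789.8 -218.7] [23.4 29. ] 37.6
[197   6  30  14 392] [212.3  12.4] x 622.9 644.3 y 49.3 44.7 53.4
[200  93  28  12 301] [214.1  98.7] x 622.6 643.8 y -12.0 -15.9 -7.6
[201 143  29  12 312] [215.9 148.4] x 621.8 644.6 y -50.4 -55.3 -46.2
[203 208  28  11 273] [216.9 213.1] x 621.2 644.4 y -106.0 -110.6 -101.4
[206 270  25  11 242] [218.4 275.4] x 621.6 643.4 y -165.1 -170.1 -160.0
[ 95 282  21  12 183] [104.7 287.9] x 518.9 537.9 y -179.0 -184.2 -172.8
20 [(74, 222), (75, 225), (46, 228), (55, 231), (51, 234), (57, 237), (52, 240), (56, 243), (55, 246), (61, 249), (57, 252), (57, 255), (58, 258), (63, 261), (60, 264), (63, 267), (64, 270), (59, 273), (66, 276), (67, 279), (65, 282), (66, 285), (65, 288), (124, 291), (211, 294), (209, 297)]
60 [(59, 222), (56, 225), (46, 228), (52, 231), (54, 234), (52, 237), (56, 240), (51, 243), (55, 246), (50
[... 276 characters left out ...]
3), (61, 246), (52, 249), (51, 252), (61, 255), (59, 258), (61, 261), (59, 264), (61, 267), (63, 270), (64, 273), (65, 276), (68, 279), (67, 282), (71, 285), (165, 288), (216, 291), (219, 294), (213, 297)]
305 [(102, 222), (104, 225), (101, 228), (85, 231), (92, 234), (91, 237), (94, 240), (96, 243), (88, 246), (92, 249), (96, 252), (92, 255), (92, 258), (98, 261), (100, 264), (104, 267), (100, 270), (101, 273), (102, 276), (97, 279), (69, 282), (116, 285), (112, 288), (112, 291), (113, 294), (117, 297)]
[[ 0.6506  0.0343  0.078 ]
 [ 0.6502 -0.0228  0.078 ]
 [ 0.6496 -0.0814  0.078 ]
 [ 0.6888  0.0345  0.078 ]
 [ 0.6885 -0.0811  0.078 ]]
[[ 0.5897  0.0456  0.026 ]
 [ 0.5888 -0.0248  0.026 ]]
```

```bash
python3 - <<'E'
from h import *
d=np.load("w2.npy",allow_pickle=True).item()
P=ray(d,[[246.5,130],[271.5,130],[244.5,288],[268.5,288]],0.094); print(P.round(4),P.mean(0))
plan(P.mean(0)[0],P.mean(0)[1],0.082,0)
E
```

```text
[[ 0.6615 -0.0313  0.094 ]
 [ 0.677  -0.0312  0.094 ]
 [ 0.6595 -0.1416  0.094 ]
 [ 0.6766 -0.1415  0.094 ]] [ 0.66865367 -0.08639322  0.094     ]
t 4.1 pos [ 0.6692 -0.0811  0.3339] open 0.0598 F [-0.4  0.6 -0.8]
turn [-0.0005  0.0018  0.0062] deg [-0.   0.1  0.4] then shift [-0.0006  0.0053  0.0789] world [-0.0006 -0.0053 -0.0789]
```

```bash
python3 -m jog '[[[0,0,0.016,0,0,0,0.04],[0,0,0,0,0.005,0.012,0.04],[0,0,0,0,0,0.02,0.04],[0,0,0,0,0,0.02,0.04],[0,0,0,0,0,0.015,0.04],[0,0,0,0,0,0.01,0.04],[0,0,0,0,0,0,0.04],[0,0,0,0,0,0,0],[0,0,0,0,0,0,0],[0,0,0,0,0,0,0],[0,0,0,0,0,0,0],[0,0,0,0,0,0,0]]]' 35;  python3 - <<'E'
from h import *
plan(0.669,-0.086,0.15,-1.4)
E
```

```text
time: 5.1
ee_pos: [0.6697, -0.0875, 0.2588]
tcp_rot: [[1.0, -0.011, 0.002], [-0.011, -1.0, -0.0], [0.002, 0.0, -1.0]]
contact_force: [-1.4, 0.2, 7.1]
opening: 0.015
t 5.1 pos [ 0.6697 -0.0875  0.2588] open 0.015 F [-1.4  0.2  7.1]
turn [ 0.0002 -0.0016  0.0134] deg [ 0.  -0.1  0.8] then shift [-0.0007 -0.0015 -0.0642] world [-0.0007  0.0015  0.0642]
```

```bash
python3 -m jog '[[[0,0,0,0,0,-0.02,0],[0,0,0,0,0,-0.03,0],[0,0,0,0,0,-0.03,0],[0,0,0,0,0,-0.03,0],[0,0,-0.12,0,0,0,0],[0,0,-0.12,0,0,0,0],[0,0,-0.12,0,0,0,0],[0,0,-0.12,0,0,0,0],[0,0,-0.12,0,0,0,0],[0,0,-0.12,0,0,0,0],[0,0,-0.12,0,0,0,0],[0,0,-0.12,0,0,0,0],[0,0,-0.12,0,0,0,0],[0,0,-0.12,0,0,0,0],[0,0,-0.12,0,0,0,0],[0,0,-0.12,0,0,0,0],[0,0,-0.12,0,0,0,0],[0,0,-0.12,0,0,0,0],[0,0,-0.05,0,0,0,0]]]';  python3 - <<'E'
from h import *
plan(0.496,0.432,0.20,98.3)
E
```

```text
time: 6.68
ee_pos: [0.6693, -0.0875, 0.3681]
tcp_rot: [[-0.155, 0.988, 0.0], [0.988, 0.155, -0.0], [-0.0, 0.0, -1.0]]
contact_force: [-0.5, 0.7, -0.8]
opening: 0.0149
t 6.68 pos [ 0.6693 -0.0875  0.3681] open 0.0149 F [-0.5  0.7 -0.8]
turn [0.0005 0.0002 0.0107] deg [0.  0.  0.6] then shift [ 0.539  -0.0965 -0.0049] world [-0.1733  0.5195  0.0049]
```

```bash
python3 -m jog '[[[0,0,0.01,0.02,-0.004,0,0],[0,0,0,0.034,-0.006,0,0],[0,0,0,0.034,-0.006,0,0],[0,0,0,0.034,-0.006,0,0],[0,0,0,0.034,-0.006,0,0],[0,0,0,0.034,-0.006,0,0],[0,0,0,0.034,-0.006,0,0],[0,0,0,0.034,-0.006,0,0],[0,0,0,0.034,-0.006,0,0],[0,0,0,0.034,-0.006,0,0],[0,0,0,0.034,-0.006,0,0],[0,0,0,0.034,-0.006,0,0],[0,0,0,0.034,-0.006,0,0],[0,0,0,0.034,-0.006,0,0],[0,0,0,0.034,-0.006,0,0],[0,0,0,0.034,-0.006,0,0],[0,0,0,0.01,-0.002,0,0],[0,0,0,0,0,0,0]]]';  python3 - <<'E'
from h import *
plan(0.496,0.432,0.02,98.3)
d=shot("wrist","w3"); np.save("w3.npy",d,allow_pickle=True)
E
```

```text
time: 8.18
ee_pos: [0.4984, 0.4366, 0.3679]
tcp_rot: [[-0.141, 0.99, 0.0], [0.99, 0.141, 0.001], [0.001, 0.0, -1.0]]
contact_force: [-0.0, -0.9, 0.3]
opening: 0.0145
t 8.18 pos [0.4984 0.4366 0.3679] open 0.0145 F [-0.  -0.9  0.3]
turn [ 0.0005 -0.0007 -0.0036] deg [ 0.  -0.  -0.2] then shift [-0.0042 -0.0031  0.1749] world [-0.0024 -0.0046 -0.1749]
```

View pics/w3.png

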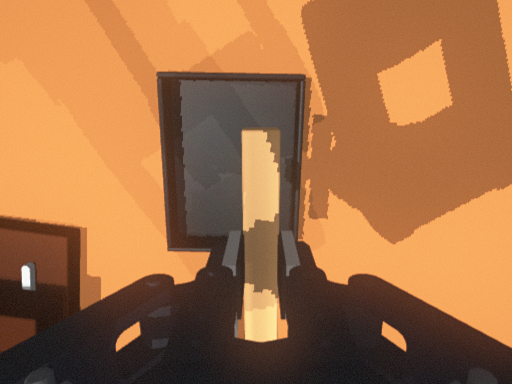

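```bash
python3 - <<'E'
from h import *
d=np.load("w3.npy",allow_pickle=True).item()
P=ray(d,[[158,72.5],[305.5,75],[168,249.5],[300,180]],0.035); print(P.round(4))
print(np.linalg.norm(P[0]-P[1]),np.linalg.norm(P[0]-P[2]))
c=P[1]+(P[2]-P[0]); print((P[1]+P[2])/2, np.degrees(np.arctan2(*(P[2]-P[0])[1::-1])))
print(proj(d,[[0.496,0.432,0.02]]))
E
```

```text
[[0.4207 0.336  0.035 ]
 [0.4048 0.4624 0.035 ]
 [0.5855 0.356  0.035 ]
 [0.4972 0.4737 0.035 ]]
0.12740406552740985 0.1659700967935867
[0.49511744 0.40919141 0.035     ] 6.897362653967042
[[256.32728616 169.56327656]]
```

```bash
python3 -m jog '[[[0,0,0.02,-0.005,-0.005,0.02,0],[0,0,0,0,0,0.03,0],[0,0,0,0,0,0.03,0],[0,0,0,0,0,0.03,0],[0,0,0,0,0,0.03,0],[0,0,0,0,0,0.02,0],[0,0,0,0,0,0.012,0],[0,0,0,0,0,0,0],[0,0,0,0,0,0,0.035],[0,0,0,0,0,0,0.035],[0,0,0,0,0,0,0.035],[0,0,0,0,0,-0.02,0.035],[0,0,0,0,0,-0.03,0.035],[0,0,0,0,0,-0.04,0.035],[0,0,0,0,0,-0.04,0.035],[0,0,0,0,0,-0.04,0.035],[0,0,0,0,0,0,0.035]]]';  python3 - <<'E'
from h import *
plan(0.670,0.116,0.2,3.3)
d=shot("wrist","w4"); np.save("w4.npy",d,allow_pickle=True)
d=shot("top","top2")
E
```

```text
time: 9.65
ee_pos: [0.4969, 0.4298, 0.3755]
tcp_rot: [[-0.118, 0.993, 0.01], [0.993, 0.118, 0.008], [0.007, 0.011, -1.0]]
contact_force: [0.7, 0.8, 0.9]
opening: 0.0351
t 9.65 pos [0.4969 0.4298 0.3755] open 0.0351 F [0.7 0.8 0.9]
turn [ 0.0139  0.003  -1.5099] deg [  0.8   0.2 -86.5] then shift [-0.1547 -0.3232  0.0025] world [ 0.1731 -0.3138 -0.0025]
```

View pics/w4.png

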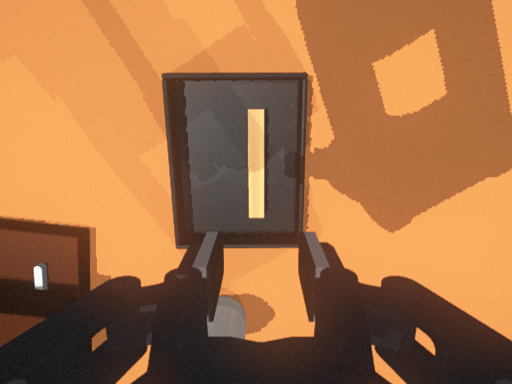

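View pics/top2.png

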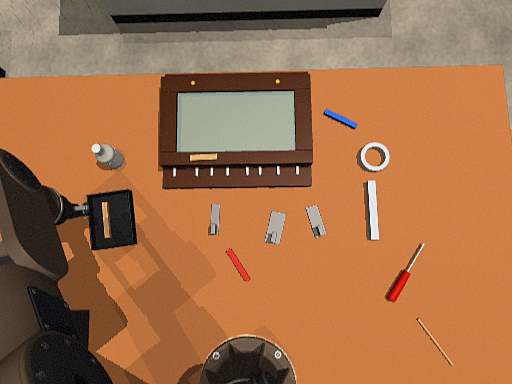

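```bash
python3 -m jog '[[[0,0,0.12,0,0,0,0.04],[0,0,0.12,0,0,0,0.04],[0,0,0.12,0,0,0,0.04],[0,0,0.12,0,0,0,0.04],[0,0,0.12,0,0,0,0.04],[0,0,0.12,0,0,0,0.04],[0,0,0.12,0,0,0,0.04],[0,0,0.12,0,0,0,0.04],[0,0,0.12,0,0,0,0.04],[0,0,0.12,0,0,0,0.04],[0,0,0.12,0,0,0,0.04],[0,0,0.12,0,0,0,0.04],[0,0,0.12,0,0,0,0.04],[0,0,0.07,0,0,0,0.04]]]'; python3 -m jog '[[[0,0,0,0.0155,0.0323,0,0.04],[0,0,0,0.0155,0.0323,0,0.04],[0,0,0,0.0155,0.0323,0,0.04],[0,0,0,0.0155,0.0323,0,0.04],[0,0,0,0.0155,0.0323,0,0.04],[0,0,0,0.0155,0.0323,0,0.04],[0,0,0,0.0155,0.0323,0,0.04],[0,0,0,0.0155,0.0323,0.01,0.04],[0,0,0,0.0155,0.0323,0.01,0.04],[0,0,0,0.0155,0.0323,0.01,0.04],[0,0,0,0,0,0.01,0.04],[0,0,0,0,0,0,0.04]]]'; python3 - <<'E'
from h import *
plan(0.670,0.116,0.085,3.3)
d=shot("wrist","w5"); np.save("w5.npy",d,allow_pickle=True)
E
```

```text
time: 10.92
ee_pos: [0.4951, 0.4282, 0.365]
tcp_rot: [[0.999, 0.052, -0.001], [0.052, -0.999, -0.001], [-0.001, 0.001, -1.0]]
contact_force: [0.9, 0.1, -0.1]
opening: 0.0406
time: 11.92
ee_pos: [0.6689, 0.1131, 0.323]
tcp_rot: [[0.998, 0.056, -0.004], [0.056, -0.998, -0.001], [-0.004, 0.0, -1.0]]
contact_force: [-0.9, -0.4, -0.6]
opening: 0.0398
t 11.92 pos [0.6689 0.1131 0.323 ] open 0.0398 F [-0.9 -0.4 -0.6]
turn [ 0.0003  0.0038 -0.0015] deg [ 0.   0.2 -0.1] then shift [ 0.0013 -0.0029  0.065 ] world [ 0.0011  0.0029 -0.065 ]
```

View pics/w5.png

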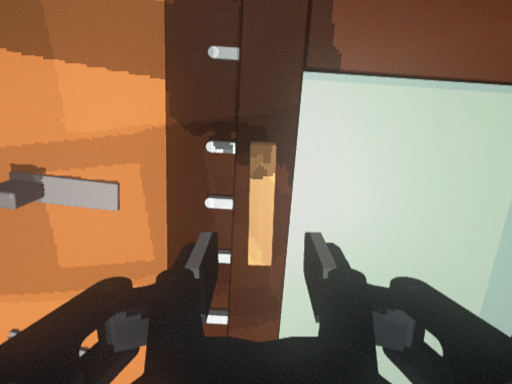

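```bash
python3 - <<'E'
from h import *
d=np.load("w5.npy",allow_pickle=True).item()
P=ray(d,[[250.5,142.5],[276.5,142.5],[247.5,265],[271.5,265]],0.094); print(P.round(4),P.mean(0))
plan(P.mean(0)[0],P.mean(0)[1],0.085,3.3)
hsv=cv2.cvtColor(d["pixels"],cv2.COLOR_RGB2HSV)
g=(hsv[:,:,1]<70)&(hsv[:,:,2]>90)
for i,s,c,mm in comps(g,100,600):
    uv=np.argwhere(mm)[:,::-1]; P=ray(d,uv,0.034)[:,:2]*1000
    print(s,c.round(1),"x",P[:,0].min().round(1),P[:,0].max().round(1),"y",np.median(P[:,1]).round(1),P[:,1].min().round(1),P[:,1].max().round(1))
print(ray(d,[[243,20],[237,120],[230,300],[307,20],[297,120]],0.078).round(4))
E
```

```text
[[0.6604 0.1561 0.094 ]
 [0.6759 0.1569 0.094 ]
 [0.6624 0.0755 0.094 ]
 [0.6782 0.0764 0.094 ]] [0.66922752 0.11623384 0.094     ]
t 11.97 pos [0.6686 0.1144 0.3241] open 0.0403 F [-0.6  0.6 -0.1]
turn [ 0.      0.0032 -0.0002] deg [ 0.   0.2 -0. ] then shift [ 0.0007 -0.0018  0.0661] world [ 0.0006  0.0018 -0.0661]
[207  45  33  15 402] [223.3  52.3] x 624.0 647.1 y 213.2 208.7 217.7
[205 141  31  13 335] [220.8 147. ] x 623.4 647.0 y 144.3 139.9 148.8
[  0 191  17  18 256] [  7.6 199.7] x 455.7 469.3 y 91.3 84.4 98.5
[204 197  30  13 328] [219.  202.9] x 623.1 646.9 y 98.7 93.7 103.8
[218 253  13  11 139] [224.  257.9] x 635.6 646.1 y 49.6 44.6 54.5
[206 314  23  11 210] [217. 319.] x 626.2 646.1 y -11.2 -16.2 -5.9
[424 329  19  28 257] [432.8 342.3] x 825.5 846.6 y -24.0 -38.7 -10.4
[[0.6521 0.2256 0.078 ]
 [0.6507 0.1679 0.078 ]
 [0.6505 0.038  0.078 ]
 [0.6897 0.2277 0.078 ]
 [0.6887 0.1701 0.078 ]]
```

```bash
python3 -m jog '[[[0,0,0,0,-0.002,0.02,0.04],[0,0,0,0,0,0.02,0.04],[0,0,0,0,0,0.015,0.04],[0,0,0,0,0,0.012,0.04],[0,0,0,0,0,0,0.04],[0,0,0,0,0,0,0],[0,0,0,0,0,0,0],[0,0,0,0,0,0,0],[0,0,0,0,0,0,0],[0,0,0,0,0,0,0]]]' 35;  python3 - <<'E'
from h import *
plan(0.498,0.388,0.20,98)
E
```

```text
time: 12.8
ee_pos: [0.6694, 0.1174, 0.2599]
tcp_rot: [[0.998, 0.059, 0.002], [0.059, -0.998, 0.0], [0.002, -0.0, -1.0]]
contact_force: [-0.7, 1.6, 8.3]
opening: 0.0151
t 12.8 pos [0.6694 0.1174 0.2599] open 0.0151 F [-0.7  1.6  8.3]
turn [-1.6000e-03 -1.2000e-03  1.4901e+00] deg [-0.1 -0.1 85.4] then shift [-0.2919  0.1321 -0.1131] world [-0.1714  0.2706  0.1131]
```

```bash
python3 -m jog '[[[0,0,0,0,0,-0.023,0],[0,0,0,0,0,-0.03,0],[0,0,0,0,0,-0.03,0],[0,0,0,0,0,-0.03,0],[0,0,-0.12,0,0,0,0],[0,0,-0.12,0,0,0,0],[0,0,-0.12,0,0,0,0],[0,0,-0.12,0,0,0,0],[0,0,-0.12,0,0,0,0],[0,0,-0.12,0,0,0,0],[0,0,-0.12,0,0,0,0],[0,0,-0.12,0,0,0,0],[0,0,-0.12,0,0,0,0],[0,0,-0.12,0,0,0,0],[0,0,-0.12,0,0,0,0],[0,0,-0.12,0,0,0,0],[0,0,-0.12,0,0,0,0],[0,0,-0.09,0,0,0,0]]]'; python3 -m jog '[[[0,0,0,0.0324,-0.0147,0,0],[0,0,0,0.0324,-0.0147,0,0],[0,0,0,0.0324,-0.0147,0,0],[0,0,0,0.0324,-0.0147,0,0],[0,0,0,0.0324,-0.0147,0,0],[0,0,0,0.0324,-0.0147,0,0],[0,0,0,0.0324,-0.0147,0,0],[0,0,0,0.0324,-0.0147,0,0],[0,0,0,0.0324,-0.0147,0,0],[0,0,0,0,0,0,0]]]';  python3 - <<'E'
from h import *
plan(0.498,0.388,0.02,97)
d=shot("wrist","w6")
E
```

```text
time: 14.3
ee_pos: [0.6691, 0.1171, 0.3722]
tcp_rot: [[-0.144, 0.99, 0.001], [0.99, 0.144, 0.0], [0.0, 0.001, -1.0]]
contact_force: [0.1, -0.3, -0.1]
opening: 0.0148
time: 15.13
ee_pos: [0.4947, 0.3921, 0.3723]
tcp_rot: [[-0.141, 0.99, -0.0], [0.99, 0.141, 0.002], [0.002, 0.0, -1.0]]
contact_force: [-0.5, 0.5, -0.3]
opening: 0.0149
t 15.13 pos [0.4947 0.3921 0.3723] open 0.0149 F [-0.5  0.5 -0.3]
turn [ 0.0001 -0.0017  0.0191] deg [ 0.  -0.1  1.1] then shift [-0.0045  0.0028  0.1793] world [ 0.0033 -0.0041 -0.1793]
```

View pics/w6.png

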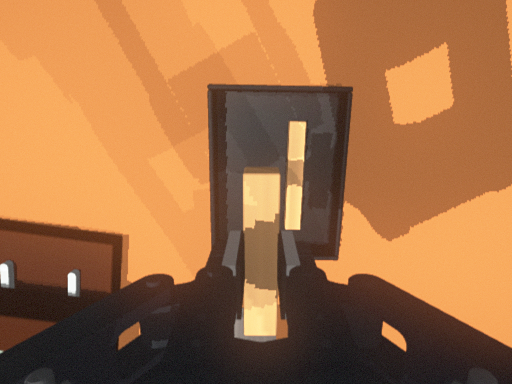

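```bash
python3 -m jog '[[[0,0,0.02,-0.006,0.003,0.02,0],[0,0,0,0,0,0.03,0],[0,0,0,0,0,0.03,0],[0,0,0,0,0,0.03,0],[0,0,0,0,0,0.03,0],[0,0,0,0,0,0.02,0],[0,0,0,0,0,0.016,0],[0,0,0,0,0,0,0],[0,0,0,0,0,0,0.028],[0,0,0,0,0,0,0.028],[0,0,0,0,0,0,0.028],[0,0,0,0,0,-0.02,0.028],[0,0,0,0,0,-0.03,0.035],[0,0,0,0,0,-0.04,0.035],[0,0,0,0,0,-0.04,0.035],[0,0,0,0,0,-0.03,0.035],[0,0,0,0,0,0,0.035]]]';  python3 - <<'E'
from h import *
d=shot("wrist","w7")
d=shot("top","top3"); packers(d,amin=150)
plan(0.458,0.0935,0.15,88)
E
```

```text
time: 16.6
ee_pos: [0.5031, 0.3832, 0.364]
tcp_rot: [[-0.118, 0.993, 0.009], [0.993, 0.118, 0.006], [0.005, 0.01, -1.0]]
contact_force: [2.1, 1.1, 0.7]
opening: 0.0347
w 21.7 tip [ 602.9 -398.4] yaw -3.5 origin [ 523.1 -393.5] px [373. 210.]
w 24.9 tip [538.1  91.1] yaw -0.4 origin [458.1  91.7] px [215. 218.]
w 34.4 tip [ 526.2 -205.9] yaw 16.2 origin [ 449.4 -228.2] px [316. 220.]
w 45.3 tip [ 509.2 -105.7] yaw -14.5 origin [431.7 -85.7] px [275. 227.]
t 16.7 pos [0.5019 0.3824 0.3586] open 0.0349 F [ 0.  -0.  -0.9]
turn [ 0.0041 -0.0025  0.1532] deg [ 0.2 -0.1  8.8] then shift [-0.2902 -0.0338  0.0356] world [-0.0439 -0.2889 -0.0356]
```

View pics/w7.png

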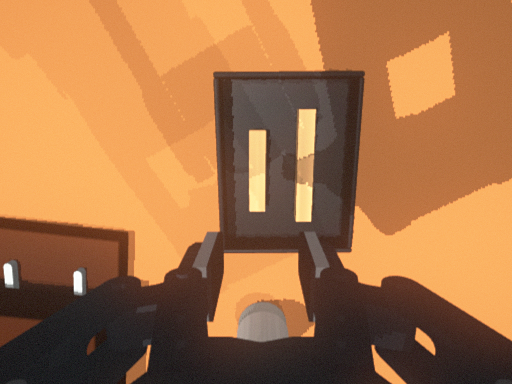

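```bash
python3 -m jog '[[[0,0,0.1,0,0,0,0.05],[0,0,0.07,0,0,0,0.05],[0,0,0,-0.032,-0.0037,0.002,0.05],[0,0,0,-0.032,-0.0037,0.002,0.05],[0,0,0,-0.032,-0.0037,0.002,0.05],[0,0,0,-0.032,-0.0037,0.002,0.05],[0,0,0,-0.032,-0.0037,0.002,0.05],[0,0,0,-0.032,-0.0037,0.002,0.05],[0,0,0,-0.032,-0.0037,0.002,0.05],[0,0,0,-0.032,-0.0037,0.002,0.05],[0,0,0,-0.032,-0.0037,0.002,0.05],[0,0,0,0,0,0,0.05],[0,0,0,0,0,0,0.05]]]';  python3 - <<'E'
from h import *
d=shot("wrist","w8"); np.save("w8.npy",d,allow_pickle=True); packers(d)
plan(0.458,0.0935,0.10,88)
E
```

```text
time: 17.78
ee_pos: [0.4529, 0.0949, 0.3373]
tcp_rot: [[0.055, 0.999, -0.001], [0.999, -0.055, -0.0], [-0.0, -0.001, -1.0]]
contact_force: [0.5, 0.2, 0.0]
opening: 0.0499
w 54.0 tip [ 506.5 -109.1] yaw -14.3 origin [429.  -89.4] px [ 62. 197.]
w 25.2 tip [538.   89.6] yaw -3.1 origin [458.1  93.9] px [260. 216.]
t 17.83 pos [0.4533 0.0959 0.3375] open 0.05 F [-0.  -0.  -1.2]
turn [-0.0006 -0.     -0.0186] deg [-0.  -0.  -1.1] then shift [-0.0022  0.0048  0.0645] world [ 0.0047 -0.0024 -0.0645]
```

View pics/w8.png

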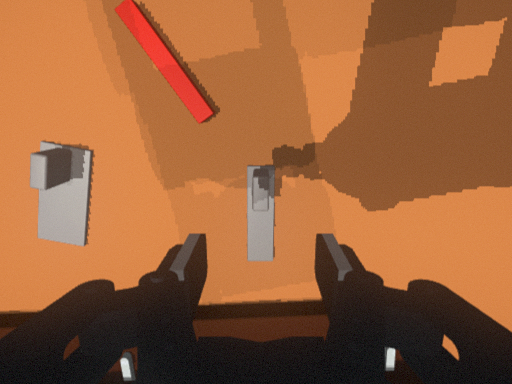

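```bash
python3 -m jog '[[[0,0,0,-0.0017,0.005,0.03,0.05],[0,0,0,0,0,0.03,0.05],[0,0,0,0,0,0.03,0.05],[0,0,0,0,0,0.03,0.05],[0,0,0,0,0,0.02,0.05],[0,0,0,0,0,0.012,0.05],[0,0,0,0,0,0,0.05],[0,0,0,0,0,0,0.05],[0,0,0,0,0,0,0],[0,0,0,0,0,0,0],[0,0,0,0,0,0,0],[0,0,0,0,0,0,0],[0,0,0,0,0,0,0],[0,0,0,0,0,0,0]]]' 60;  python3 - <<'E'
from h import *
plan(0.458,0.0939,0.013,88)
E
```

```text
time: 19.0
ee_pos: [0.4588, 0.0945, 0.1867]
tcp_rot: [[0.052, 0.999, 0.002], [0.999, -0.052, 0.0], [0.0, 0.002, -1.0]]
contact_force: [-1.0, 3.3, 7.3]
opening: 0.0133
t 19.0 pos [0.4588 0.0945 0.1867] open 0.0133 F [-1.   3.3  7.3]
turn [ 0.0019 -0.0005 -0.017 ] deg [ 0.1 -0.  -1. ] then shift [-0.0007 -0.0008  0.0007] world [-0.0008 -0.0006 -0.0007]
```

```bash
python3 -m jog '[[[0,0,0,0,0,-0.02,0],[0,0,0,0,0,-0.03,0],[0,0,0,0,0,-0.03,0],[0,0,-0.045,0,0,0,0],[0,0,0,-0.03,0.018,0,0],[0,0,0,-0.03,0.018,0,0],[0,0,0,-0.03,0.018,0,0],[0,0,0,-0.03,0.018,0,0],[0,0,0,0,0,0,0],[0,0,0,0,0,0,0]]]';  python3 - <<'E'
from h import *
plan(0.5345,-0.0312,0.2142-.173,89.6)
d=shot("wrist","w9"); np.save("w9.npy",d,allow_pickle=True)
E
```

```text
time: 19.83
ee_pos: [0.5303, -0.0277, 0.2663]
tcp_rot: [[0.01, 1.0, 0.002], [1.0, -0.01, -0.0], [-0.0, 0.002, -1.0]]
contact_force: [-0.0, 0.7, 0.5]
opening: 0.013
t 19.83 pos [ 0.5303 -0.0277  0.2663] open 0.013 F [-0.   0.7  0.5]
turn [ 0.0016  0.0002 -0.0026] deg [ 0.1  0.  -0.1] then shift [-0.0035  0.0042  0.0521] world [ 0.0042 -0.0035 -0.0521]
```

View pics/w9.png

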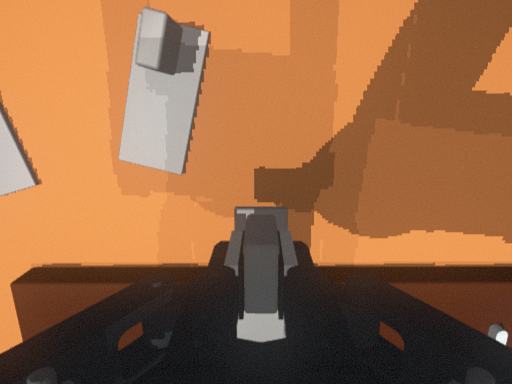

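```bash
python3 -m jog '[[[0,0,0,-0.0035,0.004,0.012,0],[0,0,0,0,0,0.02,0],[0,0,0,0,0,0.02,0],[0,0,0,0,0,0,0],[0,0,0,0,0,0,0]]]';  python3 - <<'E'
from h import *
plan(0.5345,-0.0312,0.2142-.173,89.6)
d=shot("scene","s1"); im=d["pixels"][:,:,::-1]
cv2.imwrite("pics/s1c.png",cv2.resize(im[150:300,160:330],None,fx=4,fy=4,interpolation=cv2.INTER_CUBIC))
E
```

```text
time: 20.3
ee_pos: [0.533, -0.0289, 0.2129]
tcp_rot: [[0.006, 1.0, -0.002], [1.0, -0.006, 0.0], [0.0, -0.002, -1.0]]
contact_force: [0.2, -0.2, 0.1]
opening: 0.0129
t 20.3 pos [ 0.533  -0.0289  0.2129] open 0.0129 F [ 0.2 -0.2  0.1]
turn [-0.0024 -0.0003  0.0013] deg [-0.1 -0.   0.1] then shift [-0.0023  0.0016 -0.0013] world [ 0.0015 -0.0023  0.0013]
```

View pics/s1c.png

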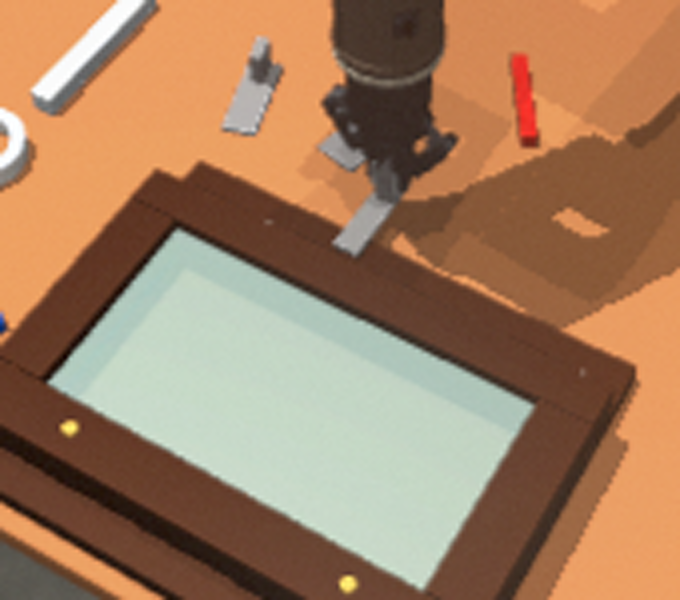

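```bash
for i in 1 2 3 4; do python3 -m jog '[[[0,0,0,0,0,0,0]]]' | grep ee_pos; done
```

```text
ee_pos: [0.5336, -0.0293, 0.2143]
ee_pos: [0.5337, -0.0294, 0.2145]
ee_pos: [0.5337, -0.0296, 0.2144]
ee_pos: [0.5337, -0.0296, 0.2143]
```

```bash
python3 -m jog '[[[0,0,0,-0.0016,0,0,0],[0,0,0,0,0.005,0,0],[0,0,0,0,0.005,0,0],[0,0,0,0,0.005,0,0],[0,0,0,0,0.005,0,0]]]' ; python3 -m jog '[[[0,0,0,0,0.005,0,0],[0,0,0,0,0.005,0,0],[0,0,0,0,0.005,0,0],[0,0,0,0,0.005,0,0],[0,0,0,0,0.005,0,0]]]'; python3 -m jog '[[[0,0,0,0,0.003,0,0],[0,0,0,0,0,0,0]]]'
```

```text
time: 21.1
ee_pos: [0.5543, -0.0314, 0.2137]
tcp_rot: [[0.007, 1.0, 0.0], [1.0, -0.007, -0.0], [-0.0, 0.0, -1.0]]
contact_force: [0.3, 0.4, -0.9]
opening: 0.0131
time: 21.52
ee_pos: [0.5781, -0.0315, 0.2132]
tcp_rot: [[0.007, 1.0, -0.003], [1.0, -0.007, 0.0], [0.0, -0.003, -1.0]]
contact_force: [-1.1, 0.5, -4.9]
opening: 0.0134
time: 21.68
ee_pos: [0.5819, -0.0316, 0.2133]
tcp_rot: [[0.007, 1.0, -0.001], [1.0, -0.007, 0.0], [0.0, -0.001, -1.0]]
contact_force: [1.6, 1.2, -7.7]
opening: 0.0133
```

```bash
python3 -m jog '[[[0,0,0,0,0,0.0012,0],[0,0,0,0,0.003,0,0],[0,0,0,0,0.003,0,0],[0,0,0,0,0,0,0]]]' ; python3 -m jog '[[[0,0,0,0,0.003,0,0],[0,0,0,0,0,0,0]]]'; python3 -m jog '[[[0,0,0,0,0.003,0,0],[0,0,0,0,0,0,0]]]'
```

```text
time: 22.02
ee_pos: [0.5884, -0.0317, 0.2127]
tcp_rot: [[0.007, 1.0, 0.001], [1.0, -0.007, -0.0], [-0.0, 0.001, -1.0]]
contact_force: [2.2, -0.7, -3.0]
opening: 0.0131
time: 22.18
ee_pos: [0.5911, -0.0317, 0.2127]
tcp_rot: [[0.007, 1.0, 0.001], [1.0, -0.007, -0.0], [-0.0, 0.001, -1.0]]
contact_force: [0.8, 0.3, -1.3]
opening: 0.0131
time: 22.35
ee_pos: [0.5938, -0.0317, 0.2127]
tcp_rot: [[0.007, 1.0, -0.0], [1.0, -0.007, 0.0], [0.0, -0.0, -1.0]]
contact_force: [-3.0, 0.2, 3.0]
opening: 0.0128
```

```bash
for i in 1 2 3; do python3 -m jog '[[[0,0,0,0,0.002,0,0],[0,0,0,0,0,0,0]]]' | grep -v rot; done
```

```text
time: 22.52
ee_pos: [0.5951, -0.0316, 0.2127]
contact_force: [-7.3, 0.7, 9.0]
opening: 0.0132
time: 22.68
ee_pos: [0.5957, -0.0316, 0.2126]
contact_force: [-17.7, -1.5, 18.9]
opening: 0.0133
time: 22.85
ee_pos: [0.5964, -0.0317, 0.2126]
contact_force: [-27.9, -1.8, 28.7]
opening: 0.0128
```

```bash
python3 -m jog '[[[0,0,0,0,-0.001,0,0],[0,0,0,0,0,0,0],[0,0,0,0,0,0,0.03],[0,0,0,0,0,0,0.04],[0,0,0,0,0,0,0.04],[0,0,0,0,0,0,0.04],[0,0,0,0,0,-0.015,0.05],[0,0,0,0,0,-0.03,0.05],[0,0,0,0,0,-0.035,0.05],[0,0,0,0,-0.03,-0.02,0.05],[0,0,0,0,-0.04,0,0.05],[0,0,0,0,-0.04,0,0.05],[0,0,0,0,0,0,0.05]]]' | grep -v rot
python3 - <<'E'
from h import *
d=shot("wrist","w10"); np.save("w10.npy",d,allow_pickle=True)
packers(d)
plan(0.43,-0.0855,0.12,75.3)
E
```

```text
time: 23.93
ee_pos: [0.4812, -0.0303, 0.3119]
contact_force: [-0.4, -0.3, -0.6]
opening: 0.0498
w 45.6 tip [ 507.5 -106. ] yaw -14.6 origin [430.1 -85.8] px [184. 163.]
w 35.8 tip [ 524.5 -206.3] yaw 15.6 origin [ 447.5 -227.8] px [ 46. 189.]
t 23.98 pos [ 0.485  -0.0307  0.3125] open 0.0501 F [1.4 0.6 1.4]
turn [-0.0029  0.      0.2496] deg [-0.2  0.  14.3] then shift [-0.067  -0.0393  0.0195] world [-0.055  -0.0548 -0.0195]
```

View pics/w10.png

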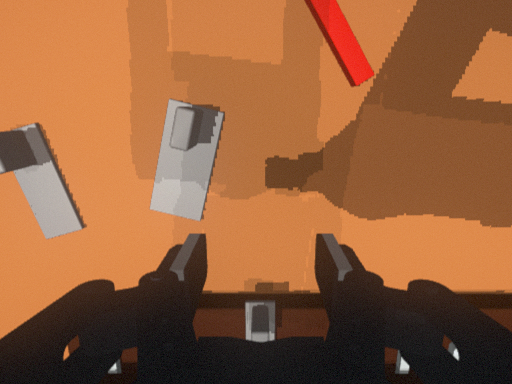

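```bash
python3 -m jog '[[[0,0,0.12,0,0,0,0.05],[0,0,0.128,0,0,0,0.05],[0,0,0,-0.033,-0.02,0,0.05],[0,0,0,-0.034,-0.019,0,0.05],[0,0,0,0,0,0,0.05],[0,0,0,0,0,0,0.05],[0,0,0,0,0,0,0.05]]]' | grep -v rot
python3 - <<'E'
from h import *
d=np.load("w10.npy",allow_pickle=True).item()
print("packer1 rear",ray(d,[[246,302],[275,302]],0.031).round(4))
d=shot("wrist","w11"); packers(d)
plan(0.4301,-0.0857,0.013,75.4)
E
```

```text
time: 24.57
ee_pos: [0.4351, -0.0865, 0.3127]
contact_force: [-0.4, -0.1, -0.8]
opening: 0.0498
packer1 rear [[ 0.5783 -0.0434  0.031 ]
 [ 0.5784 -0.0185  0.031 ]]
w 45.3 tip [ 506.5 -106. ] yaw -14.5 origin [429.1 -86. ] px [257. 216.]
w 35.6 tip [ 500.3 -213.3] yaw 15.4 origin [ 423.1 -234.5] px [129. 252.]
t 24.62 pos [ 0.4353 -0.0861  0.3127] open 0.0497 F [-0.7 -0.3  0.4]
turn [ 0.0013 -0.0001  0.0029] deg [ 0.1 -0.   0.2] then shift [-0.0009 -0.0051  0.1267] world [-0.0052  0.0004 -0.1267]
```

View pics/w11.png

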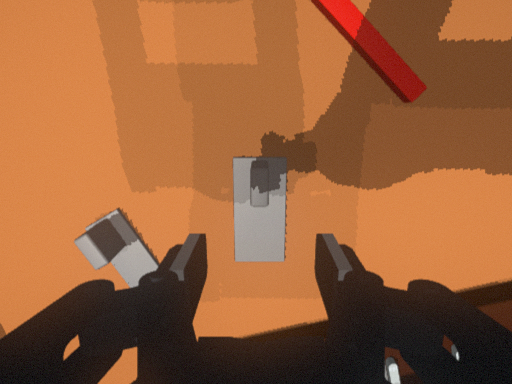

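```bash
python3 -m jog '[[[0,0,0,-0.0007,-0.0055,0.025,0.05],[0,0,0,0,0,0.03,0.05],[0,0,0,0,0,0.03,0.05],[0,0,0,0,0,0.025,0.05],[0,0,0,0,0,0.016,0.05],[0,0,0,0,0,0,0.05],[0,0,0,0,0,0,0.05],[0,0,0,0,0,0,0],[0,0,0,0,0,0,0],[0,0,0,0,0,0,0],[0,0,0,0,0,0,0],[0,0,0,0,0,0,0],[0,0,0,0,0,0,0]]]' 60;  python3 - <<'E'
from h import *
plan(0.4301,-0.0857,0.013,75.4)
E
```

```text
time: 25.7
ee_pos: [0.4291, -0.0855, 0.1877]
tcp_rot: [[0.249, 0.968, 0.002], [0.968, -0.249, -0.001], [0.0, 0.002, -1.0]]
contact_force: [0.0, 3.1, 11.5]
opening: 0.0132
t 25.7 pos [ 0.4291 -0.0855  0.1877] open 0.0132 F [ 0.   3.1 11.5]
turn [ 0.0024 -0.      0.0029] deg [ 0.1 -0.   0.2] then shift [0.     0.001  0.0017] world [ 0.001  -0.0002 -0.0017]
```

```bash
python3 -m jog '[[[0,0,0,0,0,-0.02,0],[0,0,0,0,0,-0.03,0],[0,0,0,0,0,-0.03,0],[0,0,-0.12,0,0,0,0],[0,0,-0.128,0,0,0,0],[0,0,0,-0.0165,0.035,0,0],[0,0,0,-0.0165,0.035,0,0],[0,0,0,-0.0165,0.035,0,0],[0,0,0,0,0,0.02,0],[0,0,0,0,0,0.02,0],[0,0,0,0,0,0,0],[0,0,0,0,0,0,0],[0,0,0,0,0,0,0],[0,0,0,0,0,0,0]]]';  python3 - <<'E'
from h import *
plan(0.5345,-0.1358,0.2143-.173,89.6)
d=shot("wrist","w12")
E
```

```text
time: 26.87
ee_pos: [0.5334, -0.1356, 0.2279]
tcp_rot: [[0.007, 1.0, 0.002], [1.0, -0.007, -0.0], [-0.0, 0.002, -1.0]]
contact_force: [-0.2, 0.7, -0.4]
opening: 0.0132
t 26.87 pos [ 0.5334 -0.1356  0.2279] open 0.0132 F [-0.2  0.7 -0.4]
turn [0.0015 0.0005 0.0003] deg [0.1 0.  0. ] then shift [-0.0002  0.0011  0.0136] world [ 0.0011 -0.0002 -0.0136]
```

View pics/w12.png

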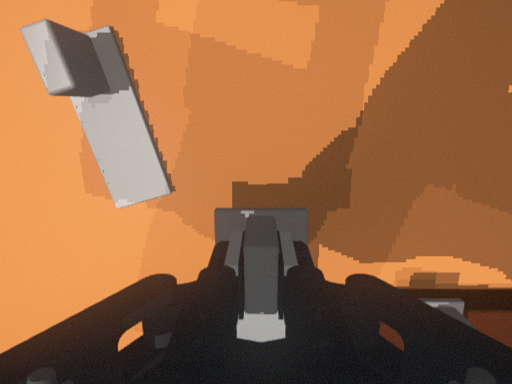

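```bash
python3 -m jog '[[[0,0,0,0,0,0.0138,0],[0,0,0,0,0,0,0],[0,0,0,0,0.005,0,0],[0,0,0,0,0.005,0,0],[0,0,0,0,0.005,0,0],[0,0,0,0,0.005,0,0]]]'|grep -v rot ; python3 -m jog '[[[0,0,0,0,0.005,0,0],[0,0,0,0,0.005,0,0],[0,0,0,0,0.005,0,0],[0,0,0,0,0.005,0,0]]]'|grep -v rot; python3 -m jog '[[[0,0,0,0,0.003,0,0],[0,0,0,0,0,0,0]]]'|grep -v rot
```

```text
time: 27.42
ee_pos: [0.5539, -0.1358, 0.2132]
contact_force: [-3.9, -0.1, 5.8]
opening: 0.0129
time: 27.75
ee_pos: [0.5715, -0.1356, 0.2134]
contact_force: [-24.0, 1.1, 33.8]
opening: 0.0133
time: 27.92
ee_pos: [0.5754, -0.1356, 0.2135]
contact_force: [-14.3, 0.8, 25.2]
opening: 0.0132
```

```bash
python3 -m jog '[[[0,0,0,0,0,-0.001,0],[0,0,0,0,0,0,0],[0,0,0,0,0,0,0]]]' ; python3 -m jog '[[[0,0,0,0,0,-0.001,0],[0,0,0,0,0,0,0],[0,0,0,0,0,0,0]]]'
```

```text
time: 28.17
ee_pos: [0.5766, -0.1359, 0.2138]
tcp_rot: [[0.007, 1.0, 0.001], [1.0, -0.007, -0.0], [-0.0, 0.001, -1.0]]
contact_force: [-0.3, -0.8, -0.7]
opening: 0.013
time: 28.42
ee_pos: [0.5763, -0.1359, 0.2147]
tcp_rot: [[0.007, 1.0, 0.0], [1.0, -0.007, -0.0], [-0.0, 0.0, -1.0]]
contact_force: [-0.2, -0.9, -0.0]
opening: 0.0129
```

```bash
python3 -m jog '[[[0,0,0,0,0.004,0,0],[0,0,0,0,0.004,0,0],[0,0,0,0,0,0,0]]]'|grep -v rot; for i in 1 2 ; do python3 -m jog '[[[0,0,0,0,0.003,0,0],[0,0,0,0,0,0,0]]]' | grep -v rot; done
```

```text
time: 28.67
ee_pos: [0.5853, -0.1361, 0.2148]
contact_force: [-1.1, 0.1, 0.0]
opening: 0.0129
time: 28.83
ee_pos: [0.5878, -0.136, 0.2147]
contact_force: [0.3, -0.6, -0.0]
opening: 0.013
time: 29.0
ee_pos: [0.5907, -0.1361, 0.2147]
contact_force: [-0.5, 0.4, -0.8]
opening: 0.0131
```

```bash
for i in 1 2 ; do python3 -m jog '[[[0,0,0,0,0.002,0,0],[0,0,0,0,0,0,0]]]' | grep -v rot; done
```

```text
time: 29.17
ee_pos: [0.5925, -0.1361, 0.2147]
contact_force: [-0.0, 0.6, -0.8]
opening: 0.013
time: 29.33
ee_pos: [0.5937, -0.1359, 0.2145]
contact_force: [-4.3, 0.6, 0.9]
opening: 0.013
```

```bash
for i in 1 2 ; do python3 -m jog '[[[0,0,0,0,0.002,0,0],[0,0,0,0,0,0,0]]]' | grep -v rot; done
```

```text
time: 29.5
ee_pos: [0.5944, -0.1358, 0.2141]
contact_force: [-13.0, -0.6, 3.8]
opening: 0.0129
time: 29.67
ee_pos: [0.5951, -0.1357, 0.2138]
contact_force: [-20.9, -0.7, 6.4]
opening: 0.0132
```

```bash
python3 -m jog '[[[0,0,0,0,0,0.0006,0],[0,0,0,0,0,0,0],[0,0,0,0,0,0,0.03],[0,0,0,0,0,0,0.04],[0,0,0,0,0,0,0.04],[0,0,0,0,0,0,0.04],[0,0,0,0,0,-0.015,0.05],[0,0,0,0,0,-0.03,0.05],[0,0,0,0,0,-0.035,0.05],[0,0,0,0,-0.03,-0.02,0.05],[0,0,0,0,-0.04,0,0.05],[0,0,0,0,-0.04,0,0.05],[0,0,0,0,0,0,0.05],[0,0,0,0,0,0,0.05]]]' | grep -v rot
python3 - <<'E'
from h import *
d=shot("wrist","w13"); np.save("w13.npy",d,allow_pickle=True)
packers(d)
plan(0.4475,-0.2278,0.12,105.5)
E
```

```text
time: 30.83
ee_pos: [0.4865, -0.1352, 0.3145]
contact_force: [0.6, -0.5, 1.0]
opening: 0.05
w 35.8 tip [ 524.6 -206.6] yaw 15.6 origin [ 447.6 -228.2] px [162. 174.]
t 30.88 pos [ 0.4881 -0.1355  0.3146] open 0.0499 F [ 0.4 -0.7  0.1]
turn [ 0.0011  0.0005 -0.2778] deg [  0.1   0.  -15.9] then shift [-0.0781 -0.0638  0.0216] world [-0.0406 -0.0923 -0.0216]
```

View pics/w13.png

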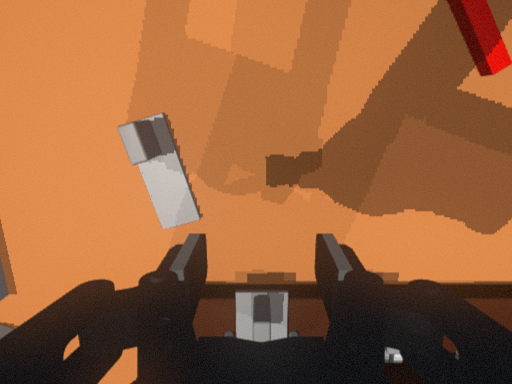

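```bash
python3 -m jog '[[[0,0,-0.12,0,0,0,0.05],[0,0,-0.12,0,0,0,0.05],[0,0,-0.038,0,0,0,0.05],[0,0,0,-0.026,-0.021,0,0.05],[0,0,0,-0.026,-0.021,0,0.05],[0,0,0,-0.026,-0.021,0,0.05],[0,0,0,0,0,0,0.05],[0,0,0,0,0,0,0.05],[0,0,0,0,0,0,0.05]]]' | grep -v rot
python3 - <<'E'
from h import *
d=np.load("w13.npy",allow_pickle=True).item()
print("packer3 rear",ray(d,[[236,291],[289,291.5]],0.031).round(4))
d=shot("wrist","w14"); packers(d)
plan(0.4476,-0.2281,0.0125,105.6)
E
```

```text
time: 31.63
ee_pos: [0.4493, -0.2276, 0.314]
contact_force: [-0.6, -0.0, -0.5]
opening: 0.0504
packer3 rear [[ 0.5768 -0.1571  0.031 ]
 [ 0.5776 -0.1114  0.031 ]]
w 36.8 tip [ 612.9 -397.3] yaw -0.1 origin [ 532.9 -397.1] px [ 57. 189.]
w 35.1 tip [ 524.  -207.8] yaw 15.2 origin [ 446.8 -228.8] px [258. 219.]
t 31.68 pos [ 0.4492 -0.2271  0.314 ] open 0.0496 F [0.4 0.  0.5]
turn [ 0.0003  0.0001 -0.0008] deg [ 0.  0. -0.] then shift [-0.0005 -0.0019  0.1285] world [-0.0016 -0.001  -0.1285]
```

```bash
python3 -m jog '[[[0,0,0,-0.0008,-0.0022,0.025,0.05],[0,0,0,0,0,0.03,0.05],[0,0,0,0,0,0.03,0.05],[0,0,0,0,0,0.025,0.05],[0,0,0,0,0,0.017,0.05],[0,0,0,0,0,0,0.05],[0,0,0,0,0,0,0.05],[0,0,0,0,0,0,0],[0,0,0,0,0,0,0],[0,0,0,0,0,0,0],[0,0,0,0,0,0,0],[0,0,0,0,0,0,0],[0,0,0,0,0,0,0],[0,0,0,0,0,0,0]]]' 60;  python3 - <<'E'
from h import *
plan(0.4476,-0.2281,0.0125,105.6)
E
```

```text
time: 32.85
ee_pos: [0.447, -0.2288, 0.1884]
tcp_rot: [[-0.268, 0.963, 0.002], [0.963, 0.268, -0.001], [-0.002, 0.002, -1.0]]
contact_force: [0.1, 3.1, 10.3]
opening: 0.0128
t 32.85 pos [ 0.447  -0.2288  0.1884] open 0.0128 F [ 0.1  3.1 10.3]
turn [ 0.0016  0.0015 -0.0012] deg [ 0.1  0.1 -0.1] then shift [0.0005 0.0008 0.0029] world [ 0.0006  0.0007 -0.0029]
```

```bash
python3 -m jog '[[[0,0,0,0,0,-0.02,0],[0,0,0,0,0,-0.03,0],[0,0,0,0,0,-0.03,0],[0,0,0,0,0,-0.03,0],[0,0,0.12,0,0,0,0],[0,0,0.12,0,0,0,0],[0,0,0.039,0,0,0,0],[0,0,0,0.0337,0.0095,0,0],[0,0,0,0.0337,0.0095,0,0],[0,0,0,0.0337,0.0095,0,0],[0,0,0,0.0337,0.0095,0,0],[0,0,0,0.0337,0.0095,0,0],[0,0,0,0.0337,0.0095,0,0],[0,0,0,0.0337,0.0095,0,0],[0,0,0,0.0337,0.0095,0,0],[0,0,0,0.0337,0.0095,0,0],[0,0,0,0,0,0,0],[0,0,0,0,0,0,0],[0,0,0,0,0,0,0]]]';  python3 - <<'E'
from h import *
plan(0.534,0.0742,0.2153-.173,89.6)
d=shot("wrist","w15")
E
```

```text
time: 34.43
ee_pos: [0.5341, 0.074, 0.2976]
tcp_rot: [[0.007, 1.0, 0.0], [1.0, -0.007, -0.0], [-0.0, 0.0, -1.0]]
contact_force: [0.2, -0.3, -0.6]
opening: 0.0132
t 34.43 pos [0.5341 0.074  0.2976] open 0.0132 F [ 0.2 -0.3 -0.6]
turn [0.0005 0.0001 0.0001] deg [0. 0. 0.] then shift [ 0.0002 -0.0001  0.0823] world [-0.0001  0.0002 -0.0823]
```

View pics/w15.png

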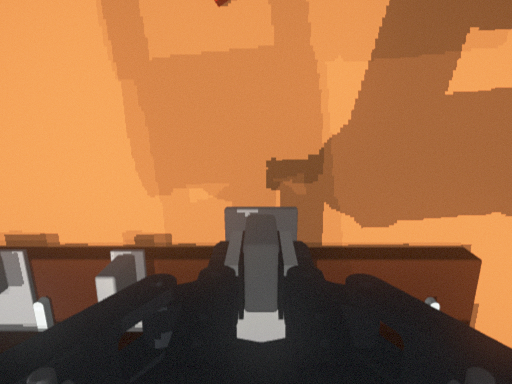

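```bash
python3 -m jog '[[[0,0,0,0,0,0.03,0],[0,0,0,0,0,0.03,0],[0,0,0,0,0,0.0215,0],[0,0,0,0,0,0,0],[0,0,0,0,0,0,0],[0,0,0,0,0,0,0]]]'|grep -v rot ; python3 -m jog '[[[0,0,0,0,0.005,0,0],[0,0,0,0,0.005,0,0],[0,0,0,0,0.005,0,0],[0,0,0,0,0.005,0,0],[0,0,0,0,0,0,0]]]'|grep -v rot
```

```text
time: 34.98
ee_pos: [0.5347, 0.0732, 0.2167]
contact_force: [-0.3, -0.3, -0.3]
opening: 0.0131
time: 35.4
ee_pos: [0.5558, 0.0738, 0.2161]
contact_force: [-0.4, 0.1, -0.0]
opening: 0.013
```

```bash
python3 -m jog '[[[0,0,0,0,0.004,0,0],[0,0,0,0,0.004,0,0],[0,0,0,0,0.004,0,0],[0,0,0,0,0,0,0]]]'|grep -v rot;  python3 -m jog '[[[0,0,0,0,0.004,0,0],[0,0,0,0,0.004,0,0],[0,0,0,0,0,0,0]]]'|grep -v rot
```

```text
time: 35.73
ee_pos: [0.5667, 0.0737, 0.2155]
contact_force: [-1.2, -0.9, -0.6]
opening: 0.013
time: 35.98
ee_pos: [0.5696, 0.0736, 0.2142]
contact_force: [-32.7, 0.8, 17.0]
opening: 0.0129
```

```bash
python3 -m jog '[[[0,0,0,0,-0.004,0,0],[0,0,0,0,-0.006,0,0],[0,0,0,0,-0.004,0,0],[0,0,0,0,0,0,0],[0,0,0,0,0,0,0],[0,0,0,0,0,0,0]]]'|grep -v rot;  python3 - <<'E'
from h import *
plan(0.534,0.0742,0.2153-.173,89.6)
d=shot("wrist","w16"); d=shot("scene"); cv2.imwrite("pics/s2c.png",cv2.resize(d["pixels"][150:300,160:330,::-1],None,fx=4,fy=4,interpolation=cv2.INTER_CUBIC))
E
```

```text
time: 36.48
ee_pos: [0.5608, 0.0737, 0.2158]
contact_force: [0.4, 0.3, -0.9]
opening: 0.013
t 36.48 pos [0.5608 0.0737 0.2158] open 0.013 F [ 0.4  0.3 -0.9]
turn [ 0.001  -0.0001 -0.0008] deg [ 0.1 -0.  -0. ] then shift [ 0.0003 -0.0268  0.0005] world [-0.0268  0.0005 -0.0005]
```

View pics/w16.png

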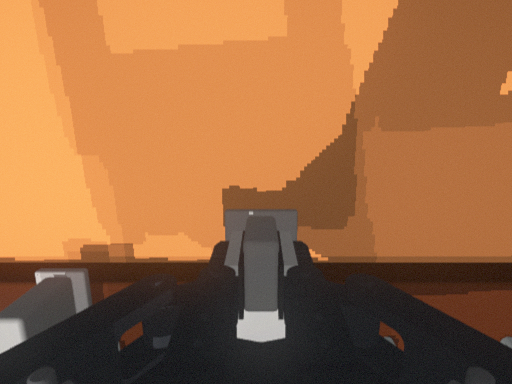

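View pics/s2c.png

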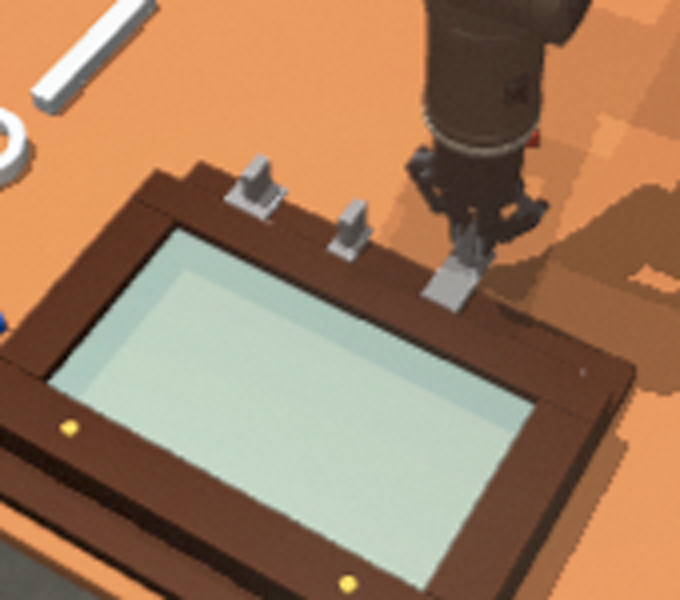

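```bash
python3 -m jog '[[[0,0,0,0.0005,0,0.001,0],[0,0,0,0,0,0,0],[0,0,0,0,0.004,0,0],[0,0,0,0,0.003,0,0],[0,0,0,0,0,0,0]]]'|grep -v rot;  python3 -m jog '[[[0,0,0,0,0.003,0,0],[0,0,0,0,0,0,0]]]'|grep -v rot
```

```text
time: 37.0
ee_pos: [0.5673, 0.0741, 0.2143]
contact_force: [-3.9, -0.4, -0.8]
opening: 0.0132
time: 37.17
ee_pos: [0.5686, 0.0741, 0.2138]
contact_force: [-3.9, -0.3, -7.2]
opening: 0.013
```

```bash
python3 -m jog '[[[0,0,0,0,0,0.0008,0],[0,0,0,0,0,0,0],[0,0,0,0,0.003,0,0],[0,0,0,0,0,0,0]]]'|grep -v rot;  python3 -m jog '[[[0,0,0,0,0.003,0,0],[0,0,0,0,0,0,0]]]'|grep -v rot
```

```text
time: 37.5
ee_pos: [0.5736, 0.0741, 0.2135]
contact_force: [-3.4, -1.2, -6.3]
opening: 0.0126
time: 37.67
ee_pos: [0.5769, 0.0741, 0.2138]
contact_force: [-2.5, 0.3, -6.7]
opening: 0.0134
```

```bash
python3 -m jog '[[[0,0,0,0,0,0.0005,0],[0,0,0,0,0.004,0,0],[0,0,0,0,0.004,0,0],[0,0,0,0,0,0,0]]]'|grep -v rot;  python3 -m jog '[[[0,0,0,0,0.003,0,0],[0,0,0,0,0,0,0]]]'|grep -v rot
```

```text
time: 38.0
ee_pos: [0.5843, 0.074, 0.2138]
contact_force: [-8.2, -1.1, 8.8]
opening: 0.0127
time: 38.17
ee_pos: [0.5867, 0.074, 0.2139]
contact_force: [-12.5, 0.2, 14.1]
opening: 0.0131
```

```bash
for i in 1 2; do python3 -m jog '[[[0,0,0,0,0.002,0,0],[0,0,0,0,0,0,0]]]' | grep -v rot; done
```

```text
time: 38.33
ee_pos: [0.5884, 0.074, 0.2139]
contact_force: [-14.9, 1.1, 16.7]
opening: 0.0128
time: 38.5
ee_pos: [0.5905, 0.074, 0.214]
contact_force: [-13.8, -0.3, 15.5]
opening: 0.0128
```

```bash
python3 -m jog '[[[0,0,0,0,0,-0.0006,0],[0,0,0,0,0.002,0,0],[0,0,0,0,0,0,0]]]' | grep -v rot; for i in 1 2; do python3 -m jog '[[[0,0,0,0,0.002,0,0],[0,0,0,0,0,0,0]]]' | grep -v rot; done
```

```text
time: 38.75
ee_pos: [0.5935, 0.074, 0.2142]
contact_force: [-4.8, -0.7, 1.7]
opening: 0.013
time: 38.92
ee_pos: [0.5953, 0.0739, 0.2143]
contact_force: [-6.7, -0.7, 3.4]
opening: 0.013
time: 39.08
ee_pos: [0.5961, 0.074, 0.2142]
contact_force: [-16.9, -0.0, 12.7]
opening: 0.0126
```

```bash
python3 -m jog '[[[0,0,0,0,0.0015,0,0],[0,0,0,0,0,0,0],[0,0,0,0,0,0,0.03],[0,0,0,0,0,0,0.04],[0,0,0,0,0,0,0.04],[0,0,0,0,0,0,0.04],[0,0,0,0,0,-0.015,0.05],[0,0,0,0,0,-0.03,0.05],[0,0,0,0,0,-0.035,0.05],[0,0,0,0,-0.03,-0.02,0.05],[0,0,0,0,-0.04,0,0.05],[0,0,0,0,-0.04,0,0.05],[0,0,0,0,0,0,0.05],[0,0,0,0,0,0,0.05]]]' | grep -v rot
python3 - <<'E'
from h import *
d=shot("wrist","w17"); np.save("w17.npy",d,allow_pickle=True)
E
```

```text
time: 40.25
ee_pos: [0.4873, 0.0748, 0.3143]
contact_force: [1.1, -0.3, 0.6]
opening: 0.05
```

View pics/w17.png

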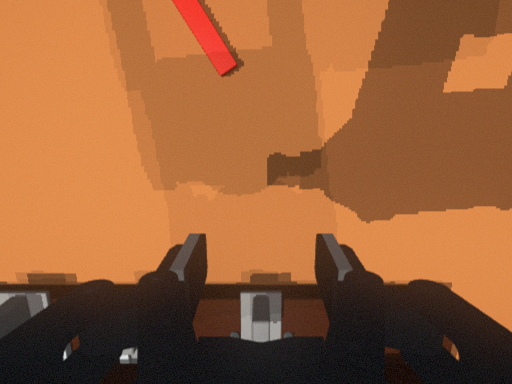

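```bash
python3 -m jog '[[[0,0,0.06,0,0,0,0.06],[0,0,0,-0.036,0.001,0,0.06],[0,0,0,-0.036,0.001,0,0.06],[0,0,0,-0.036,0.001,0,0.06],[0,0,0,-0.036,0.001,0,0.06],[0,0,0,-0.036,0.001,0,0.06],[0,0,0,-0.036,0.001,0,0.06],[0,0,0,-0.036,0.001,0,0.06],[0,0,0,-0.036,0.001,0,0.06],[0,0,0,-0.036,0.001,0,0.06],[0,0,0,-0.036,0.001,0,0.06],[0,0,0,-0.036,0.001,0,0.06],[0,0,0,-0.036,0.001,0,0.06],[0,0,0,-0.033,0.001,0,0.06],[0,0,0,0,0,0,0.06],[0,0,0,0,0,0,0.06],[0,0,0,0,0,0,0.06]]]' | grep -v rot
python3 - <<'E'
from h import *
d=np.load("w17.npy",allow_pickle=True).item()
print("packer2 rear",ray(d,[[241,292],[282,292]],0.031).round(4))
d=shot("wrist","w18"); np.save("w18.npy",d,allow_pickle=True)
d=shot("top","top4");np.save("top4.npy",d,allow_pickle=True); cv2.imwrite("pics/c4.png",cv2.resize(d["pixels"][70:260,80:320,::-1],None,fx=3.3,fy=3.1,interpolation=cv2.INTER_CUBIC))
plan(0.51,-0.393,0.005,86.5)
E
```

```text
time: 41.72
ee_pos: [0.4707, -0.3906, 0.3134]
contact_force: [-0.1, 0.0, 0.6]
opening: 0.0603
packer2 rear [[0.5787 0.0571 0.031 ]
 [0.5789 0.0925 0.031 ]]
t 41.82 pos [ 0.4707 -0.3895  0.3137] open 0.06 F [ 0.7 -0.1  0.1]
turn [-0.0002 -0.0002 -0.0061] deg [-0.  -0.  -0.3] then shift [-0.0011  0.0394  0.1357] world [ 0.0393 -0.0035 -0.1357]
```

View pics/w18.png

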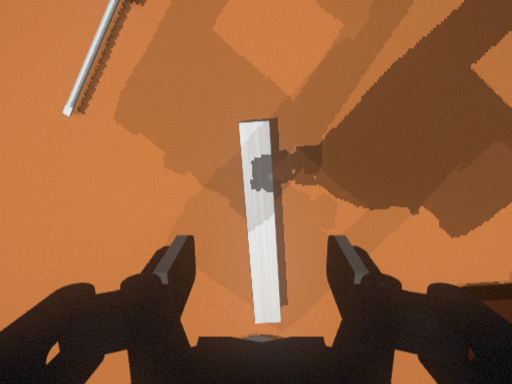

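View pics/c4.png

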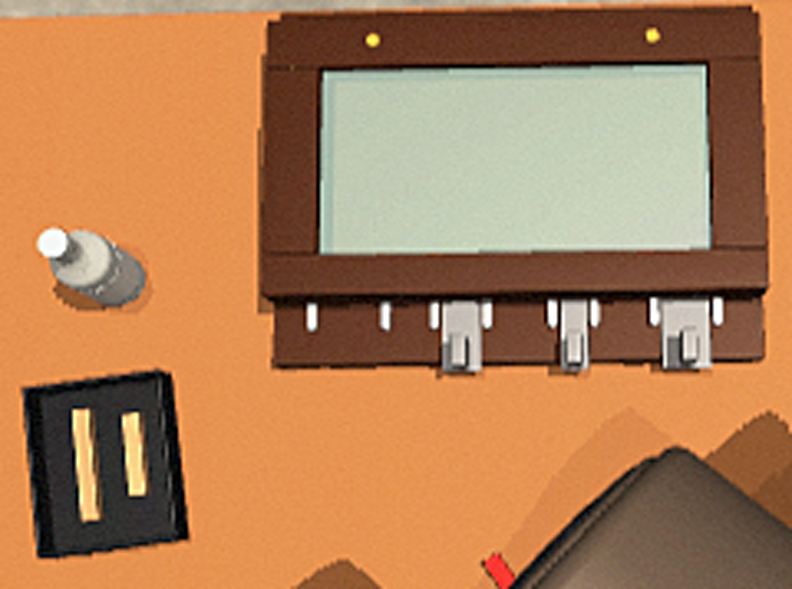

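```bash
python3 - <<'E'
from h import *
d=np.load("w18.npy",allow_pickle=True).item()
hsv=cv2.cvtColor(d["pixels"],cv2.COLOR_RGB2HSV)
P=ray(d,[[239.5,122],[270,120.5],[281,321],[255,322.5]],0.024); print(P.round(4),P.mean(0).round(4))
print(np.linalg.norm(P[0]-P[3]),np.linalg.norm(P[1]-P[0]),np.degrees(np.arctan2(*((P[3]+P[2]-P[0]-P[1])[1::-1]))))
plan(P.mean(0)[0],P.mean(0)[1],0.005,85.5)
E
```

```text
[[ 0.4181 -0.4032  0.024 ]
 [ 0.4185 -0.3798  0.024 ]
 [ 0.5966 -0.3807  0.024 ]
 [ 0.5966 -0.4043  0.024 ]] [ 0.5075 -0.392   0.024 ]
0.17854797611946333 0.023418861983523467 -0.3053446338787954
t 41.82 pos [ 0.4707 -0.3895  0.3137] open 0.06 F [ 0.7 -0.1  0.1]
turn [-0.0002 -0.0002  0.0114] deg [-0.  -0.   0.7] then shift [0.0004 0.0368 0.1357] world [ 0.0367 -0.0025 -0.1357]
```

```bash
python3 -m jog '[[[0,0,-0.062,0,0,0,0.06],[0,0,0,-0.0025,0.0365,0,0.06],[0,0,0,0,0,0.03,0.06],[0,0,0,0,0,0.03,0.06],[0,0,0,0,0,0.03,0.06],[0,0,0,0,0,0.025,0.06],[0,0,0,0,0,0.019,0.06],[0,0,0,0,0,0,0.06],[0,0,0,0,0,0,0.06],[0,0,0,0,0,0,0],[0,0,0,0,0,0,0],[0,0,0,0,0,0,0],[0,0,0,0,0,0,0],[0,0,0,0,0,0,0],[0,0,0,0,0,0,0]]]' 80;  python3 - <<'E'
from h import *
plan(0.5075,-0.392,0.005,89.7)
E
```

```text
time: 43.07
ee_pos: [0.5073, -0.3931, 0.1818]
tcp_rot: [[0.006, 1.0, 0.002], [1.0, -0.006, -0.002], [-0.002, 0.002, -1.0]]
contact_force: [-1.0, 2.8, 12.3]
opening: 0.0218
t 43.07 pos [ 0.5073 -0.3931  0.1818] open 0.0218 F [-1.   2.8 12.3]
turn [ 0.0019  0.0015 -0.0005] deg [ 0.1  0.1 -0. ] then shift [0.0011 0.0001 0.0038] world [ 0.0002  0.0011 -0.0038]
```

```bash
python3 -m jog '[[[0,0,0,0,0,-0.02,0],[0,0,0,0,0,-0.03,0],[0,0,0,0,0,-0.04,0],[0,0,0,0,0,-0.04,0],[0,0,0.12,0,0,0,0],[0,0,0.12,0,0,0,0],[0,0,0.12,0,0,0,0],[0,0,0.12,0,0,0,0],[0,0,0.12,0,0,0,0],[0,0,0.12,0,0,0,0],[0,0,0.12,0,0,0,0],[0,0,0.12,0,0,0,0],[0,0,0.12,0,0,0,0],[0,0,0.12,0,0,0,0],[0,0,0.12,0,0,0,0],[0,0,0.12,0,0,0,0],[0,0,0.12,0,0,0,0],[0,0,0.012,0,0,0,0]]]' | grep -v rot; python3 -m jog '[[[0,0,0,0.0123,-0.032,0,0],[0,0,0,0.0123,-0.032,0,0],[0,0,0,0.0123,-0.032,0,0],[0,0,0,0.0123,-0.032,0,0],[0,0,0,0.0123,-0.032,0,0],[0,0,0,0.0123,-0.032,0,0],[0,0,0,0.0123,-0.032,0,0],[0,0,0,0.0123,-0.032,0,0],[0,0,0,0.0123,-0.032,0,0],[0,0,0,0.0123,-0.032,0,0],[0,0,0,0.0123,-0.032,0,0],[0,0,0,0.0123,-0.032,0,0],[0,0,0,0.0123,-0.032,0,0],[0,0,0,0,0,0,0],[0,0,0,0,0,0,0],[0,0,0,0,0,0,0]]]' | grep -v rot; python3 - <<'E'
from h import *
plan(0.6697,0.0216,0.262-.173,-0.4)
d=shot("wrist","w19"); d=shot("top","top5"); np.save("top5.npy",d,allow_pickle=True)
E
```

```text
time: 44.57
ee_pos: [0.5068, -0.3928, 0.3108]
contact_force: [-0.4, -0.9, -1.0]
opening: 0.0219
time: 45.9
ee_pos: [0.6694, 0.0222, 0.3102]
contact_force: [-0.9, -0.5, -0.5]
opening: 0.0218
t 45.9 pos [0.6694 0.0222 0.3102] open 0.0218 F [-0.9 -0.5 -0.5]
turn [ 0.0002 -0.      0.0031] deg [ 0.  -0.   0.2] then shift [0.0003 0.0006 0.0482] world [ 0.0003 -0.0006 -0.0482]
```

View pics/w19.png

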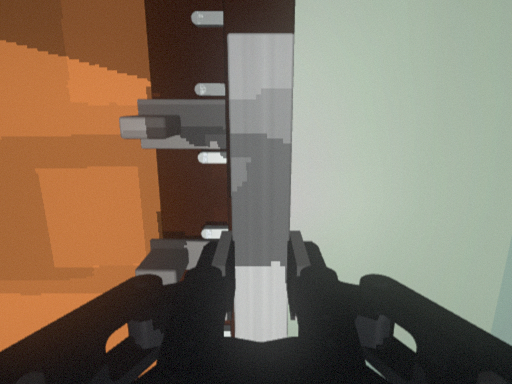

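View pics/top5.png

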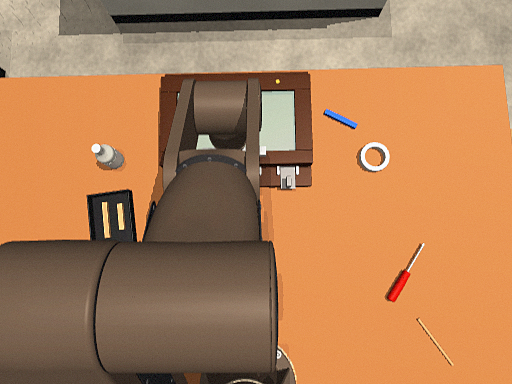

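```bash
python3 -m jog '[[[0,0,0,0,0,0.02,0],[0,0,0,0,0,0.02,0],[0,0,0,0,0,0.007,0],[0,0,0,0,0,0.002,0],[0,0,0,0,0,0,0],[0,0,0,0,0,0,0]]]' | grep -v rot;python3 -m jog '[[[0,0,0,0,0,0.001,0],[0,0,0,0,0,0,0],[0,0,0,0,0,0,0]]]' | grep -v rot
```

```text
time: 46.5
ee_pos: [0.6698, 0.0215, 0.2614]
contact_force: [0.2, 0.2, -1.9]
opening: 0.0223
time: 46.75
ee_pos: [0.6698, 0.022, 0.2603]
contact_force: [-0.1, 0.0, -1.0]
opening: 0.0219
```

```bash
python3 -m jog '[[[0,0,0,0,0,0.001,0],[0,0,0,0,0,0,0],[0,0,0,0,0,0,0],[0,0,0,0,0,0,0.035],[0,0,0,0,0,0,0.04],[0,0,0,0,0,0,0.04],[0,0,0,0,0,0,0.04],[0,0,0,0,0,-0.01,0.04],[0,0,0,0,0,-0.02,0.04],[0,0,0,0,0,-0.03,0.04],[0,0,0,0,0,-0.03,0.04],[0,0,0,0,0,-0.03,0.04],[0,0,0,0,0,-0.03,0.04],[0,0,0,0,0,0,0.04]]]'; python3 - <<'E'
from h import *
d=shot("wrist","w20"); np.save("w20.npy",d,allow_pickle=True)
E
```

```text
time: 47.92
ee_pos: [0.6709, 0.0221, 0.4161]
tcp_rot: [[1.0, -0.007, 0.009], [-0.007, -1.0, -0.0], [0.009, 0.0, -1.0]]
contact_force: [2.0, -0.2, 0.5]
opening: 0.0397
```

View pics/w20.png

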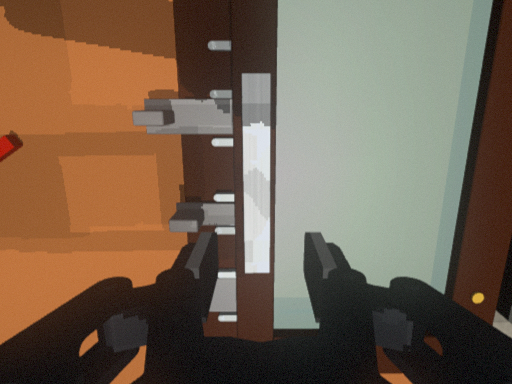

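```bash
python3 -m jog '[[[0,0,0,-0.0155,-0.0325,0,0.04],[0,0,0,-0.0155,-0.0325,0,0.04],[0,0,0,-0.0155,-0.0325,0,0.04],[0,0,0,-0.0155,-0.0325,0,0.04],[0,0,0,-0.0155,-0.0325,0,0.04],[0,0,0,-0.0155,-0.0325,0,0.04],[0,0,0,-0.0155,-0.0325,0,0.04],[0,0,0,-0.0155,-0.0325,0,0.04],[0,0,0,-0.0155,-0.0325,0,0.04],[0,0,0,-0.0155,-0.0325,0,0.04],[0,0,0,-0.0155,-0.0325,0,0.04],[0,0,0,-0.0155,-0.0325,0,0.04],[0,0,0,-0.0155,-0.0325,0,0.04],[0,0,0,0,0,0,0.04],[0,0,0,0,0,0,0.04]]]'; python3 - <<'E'
from h import *
d=np.load("w20.npy",allow_pickle=True).item()
P=ray(d,[[242,73],[271,73],[270,272],[245,272]],0.102); print("bar",P.round(4).tolist(),P.mean(0).round(4))
print("rail",ray(d,[[232.5,60],[276.5,60],[234.5,300],[274,300]],0.078).round(4).tolist())
d=shot("top","top6");np.save("top6.npy",d,allow_pickle=True); cv2.imwrite("pics/c6.png",cv2.resize(d["pixels"][70:260,80:320,::-1],None,fx=3.3,fy=3.1,interpolation=cv2.INTER_CUBIC))
hsv=cv2.cvtColor(d["pixels"],cv2.COLOR_RGB2HSV)
g=(hsv[:,:,1]<60)&(hsv[:,:,2]>150)
for i,s,c,m in comps(g,10,1500):
    if 145<s[1]<200 and 160<s[0]<320:
        P=ray(d,np.argwhere(m)[:,::-1],0.102 if s[2]>40 else .031)[:,:2]*1000; r=cv2.minAreaRect(P.astype(np.float32)); print(s,np.round(r[0],1),np.round(r[1],1),round(r[2],1),P.min(0).round(1),P.max(0).round(1))
E
```

```text
time: 49.22
ee_pos: [0.4698, 0.4475, 0.4081]
tcp_rot: [[1.0, -0.004, -0.001], [-0.004, -1.0, -0.001], [-0.001, 0.001, -1.0]]
contact_force: [0.6, -0.9, -0.1]
opening: 0.0401
bar [[0.6601, 0.1121, 0.102], [0.6836, 0.112, 0.102], [0.683, -0.0666, 0.102], [0.6592, -0.0663, 0.102]] [0.6715 0.0228 0.102 ]
rail [[0.651, 0.1249, 0.078], [0.6893, 0.1247, 0.078], [0.6463, -0.1121, 0.078], [0.6881, -0.1126, 0.078]]
[246 167   3   9  23] [635.2 -11.1] [ 6.2 25.1] 89.0 [622.7 -14.3] [647.8  -7.9]
[259 167   3   8  20] [635.9 -51.1] [ 6.2 21.9] 88.7 [624.9 -54.3] [646.9 -47.8]
[277 166   3   9  21] [ 636.2 -106.6] [ 6.2 25.1] 88.4 [ 623.6 -109.6] [ 648.8 -103.2]
[281 167  15  22 211] [ 611.4 -135.2] [65.3 42.7] 0.8 [ 579.1 -157. ] [ 644.4 -114.2]
[296 166   3   9  24] [ 634.8 -165. ] [ 6.1 25. ] 88.0 [ 622.3 -168.4] [ 647.4 -161.5]
[173 168   3   8  22] [638.8 214.5] [22.1  6.2] 0.5 [627.8 211.4] [649.9 217.7]
[196 168   2   8  16] [637.2 144.9] [22.   3.1] 0.0 [626.2 143.3] [648.3 146.4]
[211 168   2   8  15] [636.2  98.5] [ 3.1 22. ] 89.7 [625.2  96.9] [647.2 100.1]
[214 168  11  30 276] [601.5  75.7] [30.9 90.6] 89.5 [556.1  59.8] [646.9  91.1]
[226 168   3   8  22] [635.1  50.7] [ 6.2 22. ] 89.4 [624.1  47.4] [646.1  53.8]
[250 168   8  21 126] [613.  -30.6] [21.6 62.4] 88.8 [581.6 -42.1] [644.4 -19.8]
```

View pics/c6.png

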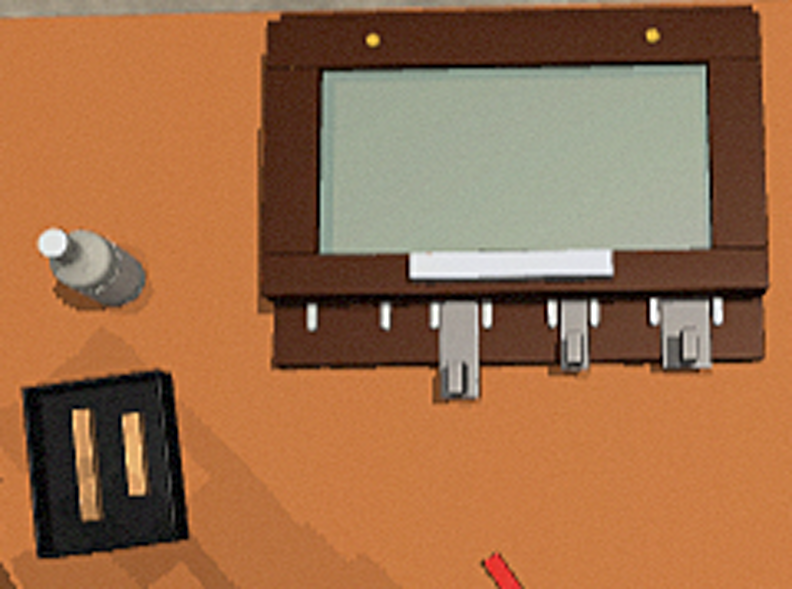

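View pics/top6.png

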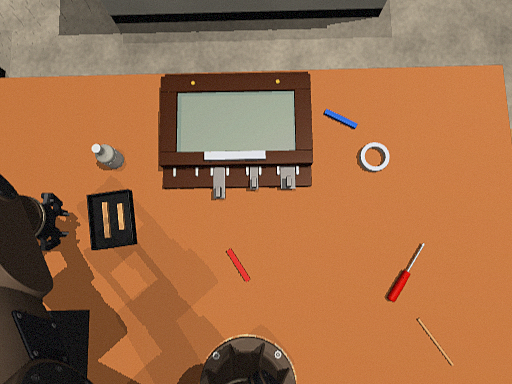

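```bash
python3 -m jog '[[[0,0,-0.12,0,0,0,0.05],[0,0,-0.12,0,0,0,0.05],[0,0,-0.12,0,0,0,0.05],[0,0,-0.12,0,0,0,0.05],[0,0,-0.12,0,0,0,0.05],[0,0,-0.12,0,0,0,0.05],[0,0,-0.12,0,0,0,0.05],[0,0,-0.12,0,0,0,0.05],[0,0,-0.12,0,0,0,0.05],[0,0,-0.12,0,0,0,0.05],[0,0,-0.12,0,0,0,0.05],[0,0,-0.12,0,0,0,0.05],[0,0,-0.127,0,0,0,0.05]]]'|grep -v rot; python3 -m jog '[[[0,0,0,-0.034,0.0013,0.0085,0.05],[0,0,0,-0.034,0.0013,0.0085,0.05],[0,0,0,-0.034,0.0013,0.0085,0.05],[0,0,0,-0.034,0.0013,0.0085,0.05],[0,0,0,-0.034,0.0013,0.0085,0.05],[0,0,0,-0.034,0.0013,0.0085,0.05],[0,0,0,-0.034,0.0013,0.0085,0.05],[0,0,0,-0.034,0.0013,0.0085,0.05],[0,0,0,-0.034,0.0013,0.0085,0.05],[0,0,0,-0.034,0.0013,0.0085,0.05],[0,0,0,-0.034,0.0013,0.0085,0.05],[0,0,0,0,0,0,0.05],[0,0,0,0,0,0,0.05],[0,0,0,0,0,0,0.05]]]'; python3 - <<'E'
from h import *
plan(0.573,0.075,0.041,89.6)
d=shot("wrist","w21"); np.save("w21.npy",d,allow_pickle=True)
E
```

```text
time: 50.35
ee_pos: [0.4718, 0.4445, 0.4087]
contact_force: [-0.0, 0.3, 0.4]
opening: 0.0504
time: 51.52
ee_pos: [0.4806, 0.0711, 0.3155]
tcp_rot: [[0.015, 1.0, -0.0], [1.0, -0.015, 0.0], [0.0, -0.0, -1.0]]
contact_force: [0.4, 0.5, -0.1]
opening: 0.05
t 51.52 pos [0.4806 0.0711 0.3155] open 0.05 F [ 0.4  0.5 -0.1]
turn [-0.0001 -0.     -0.008 ] deg [-0.  -0.  -0.5] then shift [0.0046 0.0924 0.1015] world [ 0.0924  0.0039 -0.1015]
```

View pics/w21.png

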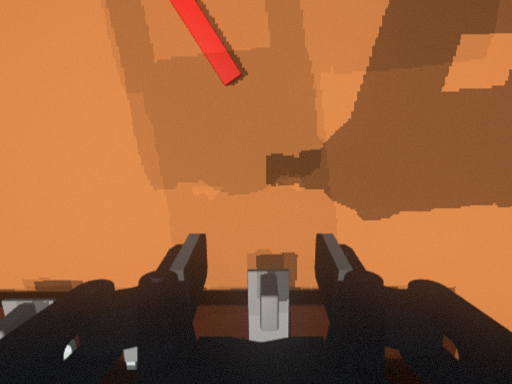

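```bash
python3 - <<'E'
from h import *
d=np.load("w21.npy",allow_pickle=True).item()
print("rear",ray(d,[[247.5,270],[288,269.5]],0.031).round(4))
print("grip top",ray(d,[[260,329],[278,329],[262,282],[276,282]],0.069).round(4))
E
```

```text
rear [[0.5515 0.0588 0.031 ]
 [0.5516 0.0932 0.031 ]]
grip top [[0.5809 0.0691 0.069 ]
 [0.5811 0.0828 0.069 ]
 [0.541  0.0711 0.069 ]
 [0.5411 0.0814 0.069 ]]
```

```bash
python3 -m jog '[[[0,0,-0.008,0,0,0,0],[0,0,0,0.004,0.035,0,0],[0,0,0,0,0,0.03,0],[0,0,0,0,0,0.03,0],[0,0,0,0,0,0.025,0],[0,0,0,0,0,0.0125,0],[0,0,0,0,0,0,0],[0,0,0,0,0,0,0],[0,0,0,0,0,0,0],[0,0,0,0,0,0,0]]]' 40; python3 - <<'E'
from h import *
d=shot("wrist","w22")
E
```

```text
time: 52.4
ee_pos: [0.5162, 0.0761, 0.2191]
tcp_rot: [[0.004, 1.0, 0.002], [1.0, -0.004, 0.0], [0.0, 0.002, -1.0]]
contact_force: [-0.1, -0.1, -0.5]
opening: 0.0001
```

View pics/w22.png

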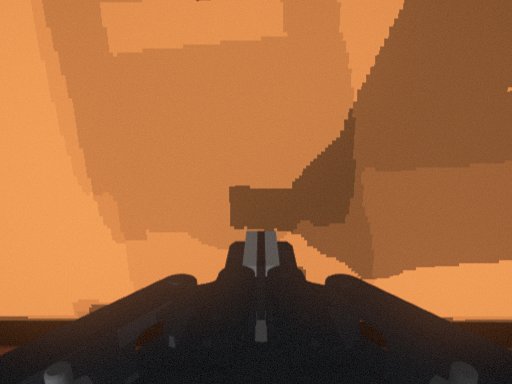

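```bash
python3 -m jog '[[[0,0,0,-0.001,0.006,0,0],[0,0,0,0,0.005,0,0],[0,0,0,0,0.005,0,0],[0,0,0,0,0.004,0,0],[0,0,0,0,0.004,0,0],[0,0,0,0,0,0,0]]]'|grep -v rot;  python3 -m jog '[[[0,0,0,0,0.004,0,0],[0,0,0,0,0.004,0,0],[0,0,0,0,0,0,0]]]'|grep -v rot; python3 -m jog '[[[0,0,0,0,0.004,0,0],[0,0,0,0,0.004,0,0],[0,0,0,0,0,0,0]]]'|grep -v rot
```

```text
time: 52.95
ee_pos: [0.5406, 0.0745, 0.2179]
contact_force: [0.7, 0.4, 0.4]
opening: 0.0004
time: 53.2
ee_pos: [0.5484, 0.0745, 0.2179]
contact_force: [0.2, -0.9, 0.1]
opening: -0.0001
time: 53.45
ee_pos: [0.5565, 0.0745, 0.218]
contact_force: [-0.1, -0.2, -0.0]
opening: 0.0001
```

Pushing with almost no resistance; carry on in smaller steps up to the stop.

```bash
python3 -m jog '[[[0,0,0,0,0.003,0,0],[0,0,0,0,0.003,0,0],[0,0,0,0,0,0,0]]]'|grep -v rot; for i in 1 2 3; do python3 -m jog '[[[0,0,0,0,0.002,0,0],[0,0,0,0,0,0,0]]]'|grep -v rot; done
```

```text
time: 53.7
ee_pos: [0.5623, 0.0745, 0.2179]
contact_force: [-0.7, -0.9, -0.6]
opening: -0.0
time: 53.87
ee_pos: [0.5639, 0.0745, 0.2179]
contact_force: [-0.1, -0.3, -0.0]
opening: -0.0001
time: 54.03
ee_pos: [0.5659, 0.0745, 0.2179]
contact_force: [-0.1, -0.5, 0.8]
opening: -0.0003
time: 54.2
ee_pos: [0.5679, 0.0744, 0.2179]
contact_force: [0.2, 0.3, 1.2]
opening: 0.0004
```

```bash
for i in 1 2 3; do python3 -m jog '[[[0,0,0,0,0.0015,0,0],[0,0,0,0,0,0,0]]]'|grep -v rot; done;  python3 - <<'E'
from h import *
d=shot("scene"); cv2.imwrite("pics/s3c.png",cv2.resize(d["pixels"][150:300,160:330,::-1],None,fx=4,fy=4,interpolation=cv2.INTER_CUBIC))
E
```

```text
time: 54.37
ee_pos: [0.5694, 0.0744, 0.2179]
contact_force: [-0.5, -0.5, -0.2]
opening: -0.0001
time: 54.53
ee_pos: [0.5704, 0.0744, 0.2178]
contact_force: [-2.7, -0.4, 1.2]
opening: 0.0001
time: 54.7
ee_pos: [0.5709, 0.0744, 0.2177]
contact_force: [-11.3, 0.5, 6.9]
opening: 0.0002
```

View pics/s3c.png

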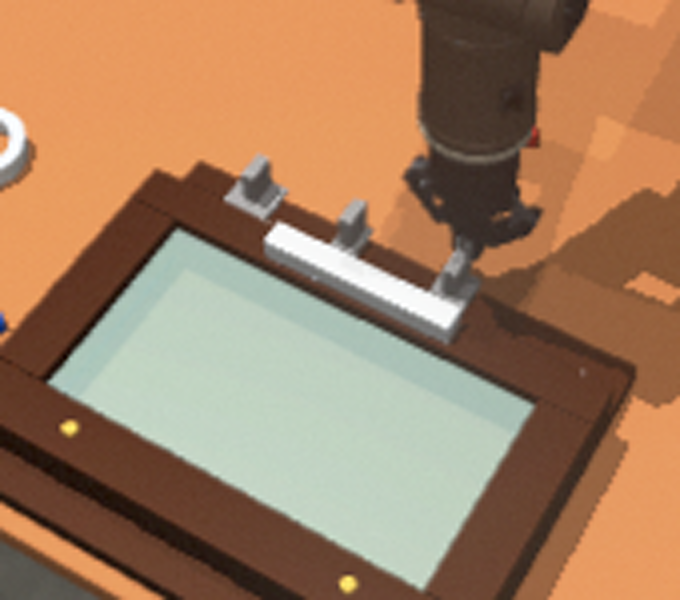

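```bash
python3 -m jog '[[[0,0,0,0,-0.01,0,0],[0,0,0,0,-0.03,0,0],[0,0,0,0,-0.03,0,0],[0,0,0,0,0,-0.03,0.05],[0,0,0,0,0,-0.035,0.05],[0,0,0,0,-0.01,-0.035,0.05],[0,0,0,0,-0.01,0,0.05],[0,0,0,0,0,0,0.05],[0,0,0,0,0,0,0.05]]]'|grep -v rot;  python3 - <<'E'
from h import *
d=shot("wrist","w23"); np.save("w23.npy",d,allow_pickle=True)
E
python3 -m jog '[[[0,0,0,0.034,0,-0.005,0.05],[0,0,0,0.034,0,-0.005,0.05],[0,0,0,0.034,0,-0.005,0.05],[0,0,0,0.034,0,-0.005,0.05],[0,0,0,0.034,0,-0.005,0.05],[0,0,0,0.034,0,-0.005,0.05],[0,0,0,0.034,0,-0.005,0.05],[0,0,0,0.034,0,-0.005,0.05],[0,0,0,0.034,0,-0.005,0.05],[0,0,0,0.034,0,-0.005,0.05],[0,0,0,0.034,0,-0.005,0.05],[0,0,0,0.034,0,-0.005,0.05],[0,0,0,0,0,0,0.05],[0,0,0,0,0,0,0.05]]]'|grep -v rot;  python3 - <<'E'
from h import *
d=shot("top","top7");np.save("top7.npy",d,allow_pickle=True); cv2.imwrite("pics/c7.png",cv2.resize(d["pixels"][70:260,80:320,::-1],None,fx=3.3,fy=3.1,interpolation=cv2.INTER_CUBIC))
hsv=cv2.cvtColor(d["pixels"],cv2.COLOR_RGB2HSV)
g=(hsv[:,:,1]<60)&(hsv[:,:,2]>150)
for i,s,c,m in comps(g,60,1500):
    if 145<s[1]<200 and 160<s[0]<320:
        P=ray(d,np.argwhere(m)[:,::-1],.031)[:,:2]*1000; r=cv2.minAreaRect(P.astype(np.float32)); print(s,np.round(r[0],1),np.round(r[1],1),round(r[2],1),P.min(0).round(1),P.max(0).round(1))
E
```

```text
time: 55.5
ee_pos: [0.4818, 0.0748, 0.318]
contact_force: [0.9, -0.6, -0.2]
opening: 0.05
time: 56.72
ee_pos: [0.4839, 0.4847, 0.3758]
contact_force: [-0.4, 0.6, -0.5]
opening: 0.0497
[281 167  15  22 210] [ 611.4 -135.2] [65.3 42.7] 0.8 [ 579.1 -157. ] [ 644.4 -114.2]
[214 168  11  22 165] [613.7  75.6] [30.9 65.5] 89.5 [580.8  59.8] [646.3  90.9]
[250 168   8  21 126] [613.  -30.6] [21.6 62.4] 88.8 [581.6 -42.1] [644.4 -19.8]
```

View pics/c7.png

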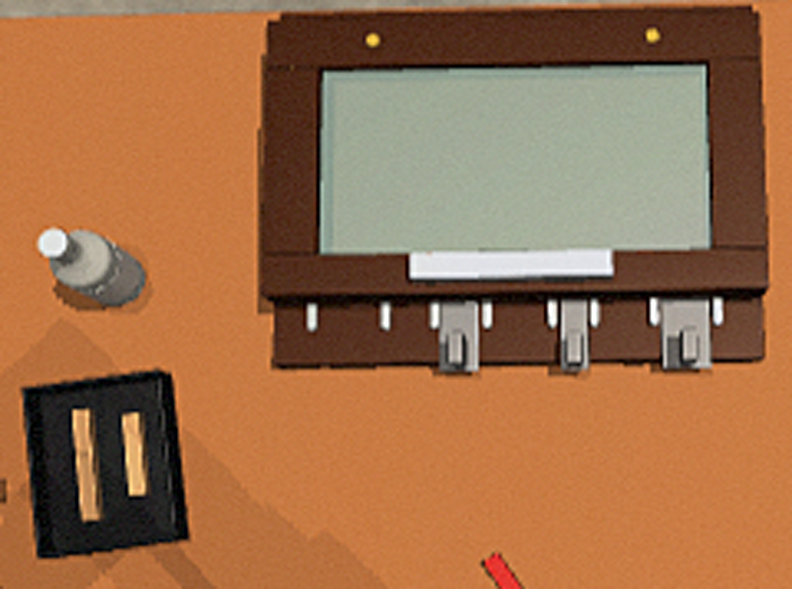

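View pics/w23.png

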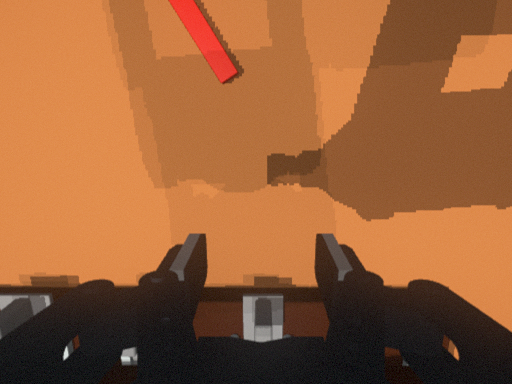

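View pics/top7.png

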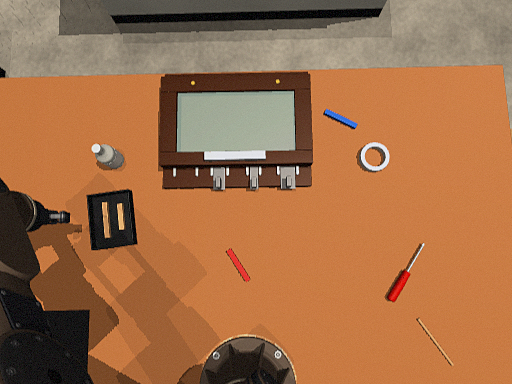

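```bash
python3 - <<'E'
from h import *
d=np.load("w23.npy",allow_pickle=True).item()
print("packer2 rear",ray(d,[[243,294.5],[284,294.5]],0.031).round(4))
print(arm.get_obs()["contact_force"].round(1)); print(arm.sign_off())
E
```

```text
packer2 rear [[0.5782 0.0589 0.031 ]
 [0.5783 0.0949 0.031 ]]
[-0.9 -0.7 -0.2]
the job is handed in; nothing more can be done
None
```

I handed the job in at about 57 s, with everything in place by my last checks; `sign_off()` gave no verdict.

- **Offcuts:** both lie flat in the scrap tray, seen in the last top picture.
- **Packers:** 26, 36 and 46 mm wide were on the bench; the 56 mm one was absent. Each was pushed in its matching mouth until the force rose at the stop: 11 to 28 N, at consistent depths. The wrist camera put their rear edges at x = 0.577 to 0.578 m.
- **Straightedge:** its centre measured (0.6715, 0.0228) m, about 2 mm from the rail's centre line and 1 mm from its middle. It is parallel within about 0.5°.
- **Bystanders:** the bottle, tape, screwdriver and the red and blue pieces look unmoved in the top pictures. The fingers stayed above the glass throughout.

Things that went wrong or disagreed:

- **First 36 mm insertion:** the blade caught on the sash edge at about 33 N. I backed off, lowered it 1 mm and it went in.
- **46 mm packer:** it dragged on the ledge at about 34 N until I raised it.
- **Packer knocked out:** around the time I laid the straightedge, the 36 mm packer was knocked out by about 25 mm. I pushed it back home with closed fingers and left the bar where it was. If step 1 had not counted as complete before then, that order could cost the run, but all three packers had measured home beforehand.
- **Camera difference:** the top view read the rear edges 2 to 3 mm farther in than the wrist view. That is about one pixel, so I relied on the contact forces and the wrist view.

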